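Nest three bar strainers on one hook

ROBOT

A 6-joint arm with a two-finger parallel gripper is mounted at the origin on the work surface. World frame = base frame: x ahead of the robot, y to its left, z up, the work surface at z = 0. Lengths are in m, angles in degrees, forces in N, time in s.
With the tool pointing down it reaches from about 0.375 to 0.9 m from the base axis. Payload 3.1 kg.
Tool frame: the origin (TCP) lies between the finger pads; the fingertips stand 19 mm ahead of it and the grasp point (between the pads) is the TCP; z points along the fingers, x is the direction in which the jaws open and shut, and the axes are right-handed (so a half turn about z gives the same grasp; the last joint's range is limited). The gripper opens to 87 mm and grips with 3 to 60 N. Pads are 19 mm wide; open, the fingers measure 117 mm over their backs; the gripper's body (75 mm by 190 mm) begins 51 mm behind the grasp point.
Start: joints at [55.777, 30.224, 82.088, -0, 67.689, -10.227], TCP at [0.254, 0.571, 0.242] pointing down, gripper open.
Joint ranges: [-176.69, 176.69], [-43.24, 126.21], [12.49, 139.97], [-82, 262], [0, 151.66], [-163.58, 163.58]. Speed limits (degrees/s): [159.86, 159.86, 180, 180, 180, 180].

INTERFACE

Orientations are given as a 3x3 rotation matrix whose columns are the frame's x, y, z axes.
In Python, from rig import read_state, capture, camera_info, hand_in, spot_in, silhouettes gives the robot as it stands.
- The arm moves only by the shell command python3 -m jog 'ROWS'. ROWS is text: rows parted by semicolons, each of 7 numbers parted by spaces: the shift along the tool's x, y, z in m, then the turn, a rotation vector about the tool's x, y, z in degrees, then the opening, from 0 (shut) to 1 (fully open). A call has 1 to 8 rows; each row is the pose to reach, as a shift and turn from the pose commanded when the call began, along the tool's axes at that moment; what a row does not reach only later rows make up. A row lasts 1/8 s, in which the tool goes at most 62.5 mm and 10.7 degrees, less where a joint would pass 70% of its speed; a pose out of reach is approached as far as the arm can. A call with a gripper value outside its range is refused whole. The fingers move at their own pace and stop on an object; the grip force is fixed at half the most. Time passes only in rows, so rows that repeat a pose let the fingers close. It gives the time, the measured TCP pose, the force and the opening at its end, in the units of the state.
- read_state(): the state, without advancing time (a new reading comes with each control period).
- capture(name): name is "side" or "top"; returns (picture, depth): 420x560x3 uint8, red, green, blue; 420x560 float32, m along the optical axis (not along the pixel's ray), 0 where there is no reading.
- camera_info(name): a dict with "vfov" (degrees; the focal length in pixels is half the picture's height over the tangent of half this angle, whatever the lens; pixels are square), "cx", "cy" (the principal point, pixels), "dist" ([k1, k2, p1, p2, k3] as OpenCV has them; the pictures are not rectified), "R" (3x3) and "t" (3): a world point X has camera coordinates R X + t. Camera axes: x right, y down, z forward; pixel columns grow to the right and rows downward; lengths in m; the calibration is good to about 2 mm. A picture is of the moment at which its call begins. camera_info takes no time and is no camera call.
- hand_in(): hands the job in, once; it reports no verdict.
Trained networks look in the newest picture that a camera, given by its name, has taken for a name from the list of things; names that differ only in an ending like _2 or _b are one class to them, and where a whole thing is asked for, a point or a joint stands for the part that bears it (a point fixed in the world has none). Each returns a list of dicts, best first, with "score" (0 to 1); they miss things now and then, are a little off and sometimes report something else, mostly with a low value. They report only what shows in the picture. A call takes as long as a camera call. They do not tell look-alikes from the thing itself.
- spot_in(label, camera): "centre" ([x, y, z] in m, in world coordinates, good to about 4 mm: the middle of the surface that is visible of it).
- silhouettes(label, camera): "region" (420x560 bool, what is visible of it).
The state is a dict: "time_s": time; "joint_positions": joint angles; "qvel": joint speeds; "tau": joint torques, N m; "position": TCP position; "tcp_rot": TCP orientation; "force": force on the tool from outside, world axes, zero at the start; "moment": the same for the moment, N m; "opening": opening from 0.0 (shut) to 1.0 (fully open).
Only numpy, scipy, OpenCV 4.12 (cv2) and the standard library are available. Lean on these libraries where they do the work, as an engineer would, in place of code of your own. Each camera call takes 0.05 s, during which the arm holds its last target.

TASK

Take the three bar strainers off the rail and hang them as a nested set on the single hook of the stand: the largest first, then the middle one, then the smallest, all with the open side of the bowl facing away from the post. Lower each one gently until the hook carries it and slide it back snug against the stop or the strainer before it as you hang it, letting go before you take the next; do not drop any or force the springy hook, and leave the bottle, jar and measure where they stand.

Things in the scene. Friction and masses are not known exactly. Their poses are not given: they have to be found in the camera images.
- rail: Fixed dark steel counter rail: level bar along its y, 210 mm up, on end posts at y = +-165 mm (feet reach 80 mm either way in x). Origin: counter level below mid-bar. Three 8 mm pegs point to its -x at y = -110, 0, 110 mm, tops 214 mm up; their ends, 68 mm out, turn up by 6 mm. One strainer hangs on each, in any order, 28 to 40 mm out from the bar.
- stand: Fixed hook stand: foot 12 mm thick (x -135 to 35, y +-55 mm), round post 18 mm thick, 234 mm tall. Origin: counter level on the post's axis. One springy steel hook points to the stand's -x at y = 0 from a collar clamped by hand on the post: its height varies and is NOT given by this pose. Top of its bar: 204 to 226 mm above the counter, to be felt or seen.
- hook_stop (a point): Point of the stand, 50 mm to its -x and 215 mm up: middle of the range of heights of the hook, above the face of its soft rubber stop (32 mm across, gives 0.4 mm per N). The 10 mm round bar runs level from here 56 mm to -x, then turns up by 8 mm, the tip 73 mm out. It springs down about 0.3 mm per N at mid-bar. Slot centres when home: 8 (largest), 24 (middle), 40 mm (smallest) to -x of here.
- large_eye (a point): Centre of the hanging slot in the black handle of the largest strainer; grasp here from above. Handle 32 mm wide (y), 16 mm thick (x), from 34 mm above to 40 mm below this point. Slot runs through along x, 16 mm wide, 48 mm high (top 24 mm above). z up along the handle, the bowl's open side to -x. About 170 g.
- large_bowl (a point): Middle of the back of the largest strainer's steel bowl (100 mm across, 32 mm deep), 24 mm to +x and 101 mm below the slot's centre; the rim lies 8 mm to -x of the slot's centre.
- large: The largest strainer; origin in the middle of the top of its hanging slot, where a peg or hook bears (24 mm above the slot's centre); same axes.
- middle_eye (a point): Centre of the hanging slot in the black handle of the middle strainer; grasp here from above. Handle 32 mm wide (y), 16 mm thick (x), from 34 mm above to 40 mm below this point. Slot runs through along x, 16 mm wide, 48 mm high (top 24 mm above). z up along the handle, the bowl's open side to -x. About 130 g.
- middle_bowl (a point): Middle of the back of the middle strainer's steel bowl (80 mm across, 29 mm deep), 21 mm to +x and 101 mm below the slot's centre; the rim lies 8 mm to -x of the slot's centre.
- middle: The middle strainer; origin in the middle of the top of its hanging slot, where a peg or hook bears (24 mm above the slot's centre); same axes.
- small_eye (a point): Centre of the hanging slot in the black handle of the smallest strainer; grasp here from above. Handle 32 mm wide (y), 16 mm thick (x), from 34 mm above to 40 mm below this point. Slot runs through along x, 16 mm wide, 48 mm high (top 24 mm above). z up along the handle, the bowl's open side to -x. About 100 g.
- small_bowl (a point): Middle of the back of the smallest strainer's steel bowl (60 mm across, 26 mm deep), 18 mm to +x and 101 mm below the slot's centre; the rim lies 8 mm to -x of the slot's centre.
- small: The smallest strainer; origin in the middle of the top of its hanging slot, where a peg or hook bears (24 mm above the slot's centre); same axes.
- mini: Bystander: miniature amber bottle, 36 mm across, 110 mm tall, standing beside the stand; origin under its foot.
- jar: Bystander: green glass jar with a steel lid, 64 mm across, 85 mm tall, behind the rail; origin under its foot.
- jigger: Bystander: steel double measure, 42 mm across, 72 mm tall, behind the rail; origin under its foot.
There are look-alikes about, which are no part of the job. What is shaped like the middle but red is not meant.

How it is judged (in metres and radians):
On the way, in this order (a step that is already met when the one before it is completed fails the run):
1. the largest strainer hangs on the hook, let go, snug against the stop (x of large_eye in the frame of stand between -0.064 and -0.054 m and z of large_eye in the frame of stand between 0.17 and 0.206 m and y of large_eye in the frame of stand between -0.01 and 0.01 m and x of large_bowl in the frame of stand above -0.059 m and contact force between large and stand above 0.3 N and contact force between the fingers and large below 0.1 N), for 0.2 s.
2. the middle strainer hangs on the hook, let go, snug against the one before it (x of middle_eye in the frame of stand between -0.082 and -0.069 m and z of middle_eye in the frame of stand between 0.17 and 0.206 m and y of middle_eye in the frame of stand between -0.01 and 0.01 m and x of middle_bowl in the frame of stand above -0.077 m and contact force between middle and stand above 0.3 N and contact force between the fingers and middle below 0.1 N), for 0.2 s.
3. the smallest strainer hangs on the hook, let go, snug against the one before it (x of small_eye in the frame of stand between -0.1 and -0.084 m and z of small_eye in the frame of stand between 0.17 and 0.206 m and y of small_eye in the frame of stand between -0.01 and 0.01 m and x of small_bowl in the frame of stand above -0.095 m and contact force between small and stand above 0.3 N and contact force between the fingers and small below 0.1 N), for 0.2 s.
At the end, for the whole second after the job is handed in: All three hang on the hook, released, below 20 mm/s, open sides away from the post. Slot centres along the hook from the post axis: largest 54 to 64, middle 69 to 82, smallest 84 to 100 mm; within 10 mm of the hook sideways; heights 170 to 206 mm (all of step 1 and all of step 2 and all of step 3 and linear speed of each of large, middle, small below 0.02 m/s); the robot touches nothing.
It fails at once if a strainer, or the robot itself, is forced against the hook or stand with more than 15 N (contact force between any of large, middle, small, the arm, the fingers and stand above 15 N).
It fails at once if a strainer is dropped (let go and falling faster than 0.25 m/s: a fall of over 3 mm) ((contact force between the fingers and large below 0.05 N and linear speed of large above 0.25 m/s) or (contact force between the fingers and middle below 0.05 N and linear speed of middle above 0.25 m/s) or (contact force between the fingers and small below 0.05 N and linear speed of small above 0.25 m/s)).
It fails at once if the bottle, jar or measure is shifted by more than 20 mm or tipped (distance of any of mini, jar, jigger from where it was at the start of the episode above 0.02 m or angle between any of mini, jar, jigger's own z axis and vertical above 0.3 rad).
It also fails if it takes over 72 s, if anything falls off the work surface, if the arm or the gripper's body presses on something with over 40 N, if the wrist force passes 120 N, or if a joint passes its speed limit or range.

## Working session

There is one attempt and no reset: what is moved stays moved. The work goes in short steps, Python scripts to look and compute and a shell command to move; the robot and the scene stay as the last step left them, time stands still between calls to the robot, and variables do not carry over. Pictures are saved under pics/ and viewed, and the job is handed in when it is done.

```bash
ls; mkdir -p pics; python3 - <<'E'
from rig import *
import cv2,numpy as np
for n in ("side","top"):
    p,d=capture(n); cv2.imwrite(f"pics/{n}0.png",p[:,:,::-1]); np.save(f"{n}_d.npy",d)
    print(n,camera_info(n))
print(read_state())
E
```

```text
pics
side {'vfov': 47.30448501545533, 'cx': 277.1766516629087, 'cy': 207.30293380518006, 'dist': array([0.0018176, 0.       , 0.       , 0.       , 0.       ]), 'R': array([[ 0.98876021, -0.14850057,  0.01734439],
       [-0.09115601, -0.69072719, -0.71734687],
       [ 0.11850666,  0.70770299, -0.69650028]]), 't': array([-0.5814298 ,  0.09216373,  1.3366113 ])}
top {'vfov': 47.66148890338279, 'cx': 273.86313392632195, 'cy': 206.85030588366445, 'dist': array([-0.12670426,  0.        ,  0.        ,  0.        ,  0.        ]), 'R': array([[ 1.61190438e-02, -9.99869934e-01,  5.40043626e-04],
       [-9.91240257e-01, -1.60507282e-02, -1.31092052e-01],
       [ 1.31083669e-01,  1.57776554e-03, -9.91370053e-01]]), 't': array([-0.07421748,  0.58222868,  1.11356972])}
{'time_s': 0.1, 'joint_positions': array([ 5.57777328e+01,  3.02722860e+01,  8.21487096e+01, -6.02196002e-04,
        6.76866784e+01, -1.02286459e+01]), 'qvel': array([-0.01927142, -0.08061575, -0.20403852, -0.02031921, -0.12146387,
        0.03626307]), 'tau': array([-4.50325033e-04, -4.40985954e+01, -1.77149373e+01,  6.34721154e-02,
        5.34417224e-02, -3.08273445e-05]), 'position': array([0.25378993, 0.57049033, 0.2406858 ]), 'tcp_rot': array([[ 4.06630312e-01,  9.13592190e-01, -1.04886727e-03],
       [ 9.13590916e-01, -4.06631536e-01, -1.55936064e-03],
       [-1.85112221e-03, -3.24152303e-04, -9.99998234e-01]]), 'force': array([-0.21847998, -0.62593577,  0.20520239]), 'moment': array([-0.0131305 ,  0.06039536,  0.01192717]), 'opening': 0.9988715884969376}
```

View pics/side0.png

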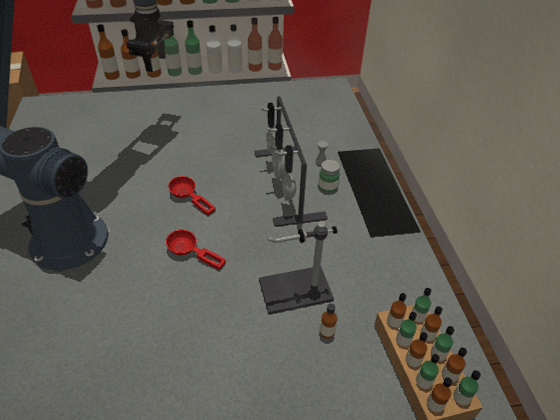

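View pics/top0.png

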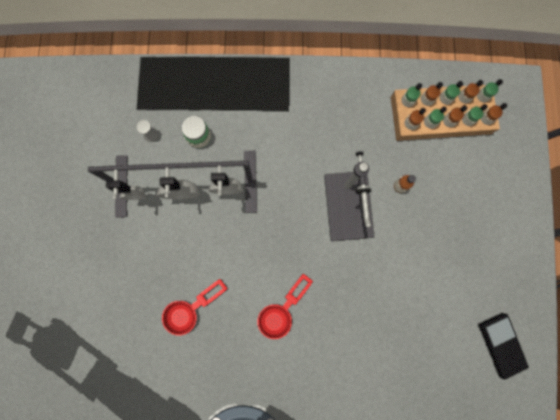

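The side view shows black-handled strainers hanging on the rail at about (270,115), (279,138) and (289,160). The stand is at (318,260). The red look-alikes lie flat at (185,190) and (185,245), so neither of those is mine. Next I'll measure.

```bash
cat > h.py <<'E'
from rig import *
import cv2,numpy as np
def K(n):
    c=camera_info(n); f=210/np.tan(np.radians(c['vfov']/2))
    return np.array([[f,0,c['cx']],[0,f,c['cy']],[0,0,1]]),np.array(c['dist']),np.array(c['R']),np.array(c['t'])
def cloud(n,d):
    k,di,R,t=K(n); v,u=np.mgrid[0:420,0:560]
    p=cv2.undistortPoints(np.stack([u,v],-1).reshape(-1,1,2).astype(np.float64),k,di).reshape(420,560,2)
    c=np.dstack([p*d[...,None],d]); return (c-t)@R
def proj(n,X):
    k,di,R,t=K(n); return cv2.projectPoints(np.atleast_2d(X).astype(float),cv2.Rodrigues(R)[0],t,k,di)[0].reshape(-1,2)
E
python3 - <<'E'
from h import *
for n in ("side","top"):
    p,d=capture(n); np.save(f"{n}_d.npy",d); np.save(f"{n}_p.npy",p)
    for l in ("rail","stand","large","middle","small","large_eye","middle_eye","small_eye","large_bowl","middle_bowl","small_bowl","mini","jar","jigger"):
        for r in spot_in(l,n)[:3]:
            print(n,l,np.round(r['centre'],3),round(r['score'],2),np.round(proj(n,r['centre'])[0]))
print(read_state()['time_s'])
for n,b in (("side",(210,80,360,320)),("top",(70,130,430,250))):
    p=np.load(f"{n}_p.npy")[b[1]:b[3],b[0]:b[2],::-1]
    s=min(800/p.shape[1],600/p.shape[0]); cv2.imwrite(f"pics/{n}c.png",cv2.resize(p,None,fx=s,fy=s,interpolation=cv2.INTER_CUBIC))
E
```

```text
side rail [0.645 0.006 0.088] 0.96 [297. 196.]
side rail [0.609 0.144 0.12 ] 0.52 [278. 157.]
side stand [ 0.604 -0.258  0.013] 0.66 [299. 289.]
side large [0.608 0.144 0.119] 0.94 [277. 157.]
side large [0.769 0.245 0.042] 0.61 [321. 153.]
side middle [0.332 0.158 0.016] 0.8 [187. 188.]
side middle [ 0.326 -0.075  0.02 ] 0.77 [187. 244.]
side middle [0.608 0.141 0.122] 0.7 [277. 157.]
side small [0.604 0.256 0.162] 0.51 [271. 124.]
side large_eye [0.604 0.141 0.121] 0.96 [276. 158.]
side large_eye [0.619 0.036 0.125] 0.56 [287. 179.]
side middle_eye [0.617 0.036 0.122] 0.78 [286. 180.]
side middle_eye [ 0.328 -0.078  0.013] 0.71 [187. 246.]
side small_eye [0.604 0.256 0.163] 0.55 [271. 124.]
side large_bowl [0.612 0.14  0.123] 0.71 [279. 157.]
side middle_bowl [0.619 0.036 0.122] 0.98 [287. 180.]
side middle_bowl [ 0.331 -0.08   0.019] 0.97 [188. 245.]
side middle_bowl [0.333 0.156 0.021] 0.69 [188. 187.]
side small_bowl [0.603 0.252 0.166] 0.76 [271. 124.]
side mini [ 0.646 -0.394  0.066] 0.91 [329. 321.]
side jar [0.765 0.111 0.058] 0.72 [329. 176.]
side jigger [0.77  0.243 0.041]
[... 378 characters left out ...]
 0.257 0.158] 0.71 [128. 192.]
top large_eye [0.623 0.04  0.12 ] 0.2 [228. 184.]
top middle_eye [0.622 0.043 0.117] 0.77 [227. 185.]
top middle_eye [ 0.324 -0.089  0.016] 0.6 [282. 315.]
top middle_eye [0.324 0.153 0.016] 0.57 [182. 313.]
top small_eye [0.593 0.261 0.158] 0.88 [126. 193.]
top large_bowl [0.613 0.15  0.127] 0.56 [179. 187.]
top middle_bowl [0.617 0.041 0.12 ] 0.9 [227. 187.]
top middle_bowl [0.324 0.15  0.015] 0.86 [184. 313.]
top middle_bowl [ 0.32  -0.08   0.015] 0.62 [278. 316.]
top small_bowl [0.602 0.26  0.154] 0.69 [127. 189.]
top mini [ 0.642 -0.377  0.074] 0.83 [405. 183.]
top jar [0.758 0.128 0.088] 0.64 [194. 130.]
top jigger [0.768 0.251 0.04 ] 0.55 [149. 132.]
1.6
```

View pics/sidec.png

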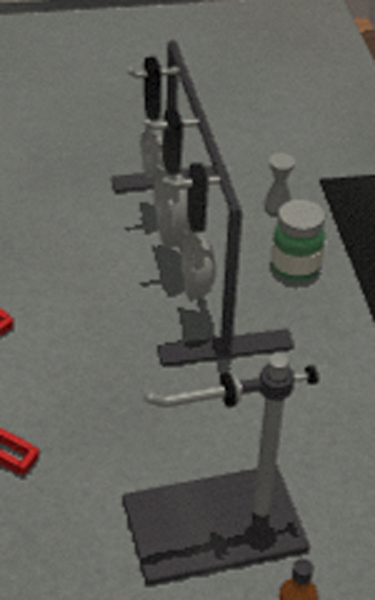

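View pics/topc.png

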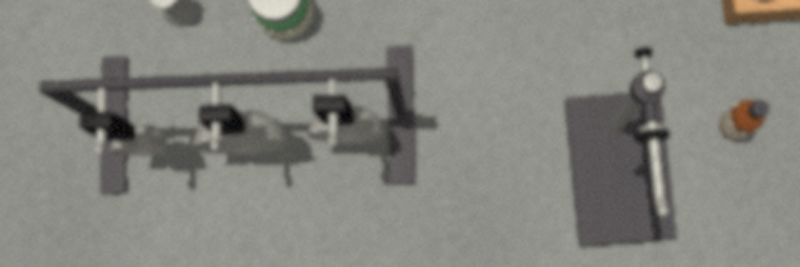

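```bash
python3 - <<'E'
from h import *
A=[];C=[]
for n in ("side","top"):
    d=np.load(f"{n}_d.npy");p=np.load(f"{n}_p.npy");X=cloud(n,d).reshape(-1,3);c=p.reshape(-1,3)
    m=(d.ravel()>0)&(X[:,0]>.45)&(X[:,0]<.75)&(X[:,1]>-.45)&(X[:,1]<.4)&(X[:,2]>.02)
    X=X[m];c=c[m].astype(int)
    print(n,len(X))
    # rail bar
    b=X[(X[:,2]>.2)&(X[:,2]<.225)&(X[:,0]>.63)&(X[:,1]>-.06)&(X[:,1]<.33)]
    q=np.polyfit(b[:,1],b[:,0],1); r=b[:,0]-np.polyval(q,b[:,1]); b=b[abs(r)<.01];q=np.polyfit(b[:,1],b[:,0],1)
    print('bar',len(b),b.min(0),b.max(0),'x=',q)
    for yy in np.arange(-.04,.34,.01):
        s=X[(abs(X[:,1]-yy)<.005)&(X[:,0]<.66)&(X[:,2]>.04)]
        if len(s): 
            h=s[s[:,2]>.18]
            print(round(yy,2),len(s),'z',np.round([s[:,2].min(),s[:,2].max()],3),'x',np.round([s[:,0].min(),s[:,0].max()],3), 'hi', len(h), np.round([h[:,0].min(),h[:,0].max()],3) if len(h) else '')
    s=X[(X[:,1]<-.15)&(X[:,1]>-.36)&(X[:,2]>.03)]
    print('stand'); 
    for x in np.arange(.46,.75,.01):
        t=s[(abs(s[:,0]-x)<.005)]
        if len(t): print(round(x,2),len(t),'y',np.round(t[:,1].mean(),4),'ztop',np.round(t[:,2].max(),4),'zmed',np.round(np.median(t[:,2]),4),'yr',np.round([t[:,1].min(),t[:,1].max()],3))
E
```

```text
side 3422
bar 334 [ 0.63049912 -0.01323586  0.2005553 ] [0.66045266 0.32990698 0.2188865 ] x= [-0.05062382  0.65355718]
-0.01 193 z [0.04  0.216] x [0.649 0.66 ] hi 47 [0.649 0.66 ]
0.0 39 z [0.051 0.216] x [0.649 0.659] hi 13 [0.649 0.659]
0.01 65 z [0.065 0.217] x [0.616 0.658] hi 11 [0.649 0.658]
0.02 76 z [0.061 0.216] x [0.615 0.657] hi 10 [0.648 0.657]
0.03 104 z [0.051 0.222] x [0.615 0.657] hi 42 [0.617 0.657]
0.04 140 z [0.051 0.225] x [0.587 0.656] hi 79 [0.587 0.656]
0.05 97 z [0.048 0.225] x [0.585 0.657] hi 63 [0.585 0.657]
0.06 60 z [0.048 0.223] x [0.616 0.657] hi 27 [0.616 0.657]
0.07 33 z [0.052 0.222] x [0.615 0.655] hi 16 [0.617 0.655]
0.08 45 z [0.055 0.217] x [0.614 0.657] hi 10 [0.646 0.657]
0.09 19 z [0.076 0.215] x [0.617 0.654] hi 7 [0.645 0.654]
0.1 9 z [0.21  0.217] x [0.645 0.655] hi 9 [0.645 0.655]
0.11 59 z [0.065 0.214] x [0.605 0.654] hi 10 [0.643 0.654]
0.12 63 z [0.056 0.219] x [0.604 0.653] hi 10 [0.642 0.653]
0.13 38 z [0.046 0.216] x [0.603 0.652] hi 6 [0.643 0.652]
0.14 127 z [0.043 0.221] x [0.604 0.653] hi 70 [0.606 0.653]
0.15 74 z [0.041 0.22
[... 4711 characters left out ...]
 zmed 0.2095 yr [-0.259 -0.249]
0.58 25 y -0.2523 ztop 0.2132 zmed 0.2088 yr [-0.258 -0.248]
0.59 31 y -0.249 ztop 0.2218 zmed 0.2093 yr [-0.256 -0.237]
0.6 76 y -0.2497 ztop 0.2249 zmed 0.216 yr [-0.267 -0.236]
0.61 32 y -0.2503 ztop 0.2198 zmed 0.2113 yr [-0.262 -0.237]
0.62 29 y -0.2487 ztop 0.2146 zmed 0.2102 yr [-0.255 -0.243]
0.63 56 y -0.2462 ztop 0.2321 zmed 0.2142 yr [-0.26  -0.234]
0.64 185 y -0.2432 ztop 0.2366 zmed 0.1604 yr [-0.262 -0.231]
0.65 61 y -0.2425 ztop 0.2361 zmed 0.2167 yr [-0.262 -0.231]
0.66 14 y -0.2459 ztop 0.2181 zmed 0.2131 yr [-0.256 -0.241]
0.67 27 y -0.2434 ztop 0.2164 zmed 0.2083 yr [-0.251 -0.236]
0.68 22 y -0.2422 ztop 0.2157 zmed 0.2109 yr [-0.251 -0.235]
```

The bowl extents settle which strainer is which. Along y, the strainer at y≈0.05 spans 80 mm, so it is the middle one. The one at y≈0.157 spans 100 mm, so it is the largest. The one at y≈0.267 spans 60 mm, so it is the smallest. Next I'll fit the handle centres and the frames.

```bash
cat > fit.py <<'E'
from h import *
from scipy.optimize import least_squares
import sys
def data(n):
    d=np.load(f"{n}_d.npy");p=np.load(f"{n}_p.npy").astype(int).reshape(-1,3);X=cloud(n,d).reshape(-1,3)
    m=(d.ravel()>0)&(X[:,0]>.45)&(X[:,0]<.8)&(X[:,1]>-.45)&(X[:,1]<.4); return X[m],p[m]
if __name__=="__main__":
  for n in ("side","top"):
    X,p=data(n)
    b=X[(X[:,2]>.206)&(X[:,2]<.222)&(X[:,0]>.628)&(X[:,1]>-.06)&(X[:,1]<.34)]
    for _ in range(3):
        q=np.polyfit(b[:,1],b[:,0],1); b=b[abs(b[:,0]-np.polyval(q,b[:,1]))<.007]
    th=np.arctan(-q[0]); print(n,'rail yaw',np.degrees(th),'y ends',np.percentile(b[:,1],[0,1,99,100]),'x0',q[1],'z',b[:,2].mean())
    for nm,y0 in (("middle",.047),("large",.157),("small",.267)):
        s=(abs(X[:,1]-y0)<.03)&(X[:,0]<.63)
        t=X[s&(X[:,2]>.2185)&(p.max(1)<70)]
        r=np.array([[np.cos(th),np.sin(th)],[-np.sin(th),np.cos(th)]])
        L=t[:,:2]@r.T; mid=(np.percentile(L,3,axis=0)+np.percentile(L,97,axis=0))/2
        w=np.percentile(L,97,axis=0)-np.percentile(L,3,axis=0)
        g=X[s&(X[:,2]>.205)&(X[:,2]<.222)&(p.min(1)>75)]
        print(nm,len(t),'handle ctr',np.round(mid@r,4),'w',np.round(w,4),'ztop',np.round(np.percentile(t[:,2],[50,90]),4),'peg y',len(g), np.round(np.median(g,0),4) if len(g) else '', 'bar dist',np.round((q[1]+q[0]*(mid@r)[1]-(mid@r)[0])*np.cos(th),4))
    s=X[(X[:,1]<-.2)&(X[:,1]>-.3)&(X[:,0]>.535)&(X[:,0]<.585)&(X[:,2]>.19)]
    q=np.polyfit(s[:,0],s[:,1],1); 
    print('hook yaw',np.degrees(np.arctan(q[0])),'y at .56',np.polyval(q,.56),'ztop',np.percentile(s[:,2],[50,80,95]),len(s))
    s=X[(X[:,1]<-.2)&(X[:,1]>-.3)&(X[:,2]>.228)&(X[:,0]>.62)]; print('post top',(s.min(0)+s.max(0))/2,s.mean(0),np.ptp(s,0),len(s))
    s=X[(X[:,1]<-.18)&(X[:,1]>-.34)&(X[:,2]>.007)&(X[:,2]<.018)&(X[:,0]>.49)&(X[:,0]<.72)]
    print('foot rect',cv2.minAreaRect((s[:,:2]*1000).astype(np.float32)),len(s), 'z',np.median(s[:,2]))
    s=X[(X[:,1]<-.15)&(X[:,1]>-.36)&(X[:,2]>.19)&(X[:,0]<.56)]; print('tip x',s[:,0].min())
E
python3 fit.py
```

```text
side rail yaw 2.740759785510308 y ends [-0.01239554 -0.01044684  0.32858754  0.33110081] x0 0.6529826099534687 z 0.21284521503826545
middle 41 handle ctr [0.6232 0.049 ] w [0.0127 0.0292] ztop [0.2218 0.2243] peg y 24 [0.6004 0.0467 0.2122] bar dist 0.0274
large 33 handle ctr [0.6128 0.1558] w [0.0126 0.0292] ztop [0.2215 0.2238] peg y 26 [0.5968 0.1554 0.2134] bar dist 0.0327
small 29 handle ctr [0.6044 0.2672] w [0.0121 0.0283] ztop [0.2226 0.2245] peg y 20 [0.5931 0.2647 0.2129] bar dist 0.0357
hook yaw 6.73041410844429 y at .56 -0.2582752352395386 ztop [0.20735558 0.20929062 0.21117986] 98
post top [ 0.64752023 -0.24800237  0.23216512] [ 0.64680272 -0.24898118  0.23147067] [0.01681353 0.01838064 0.00724921] 44
foot rect ((597.6422729492188, -253.00904846191406), (170.0276336669922, 112.83573913574219), 5.677053928375244) 2142 z 0.010415413924394528
tip x 0.5266396075271004
top rail yaw 2.9247324940386883 y ends [-0.00788617 -0.00560007  0.32737636  0.33231497] x0 0.6510068793317582 z 0.21445339613155429
middle 79 handle ctr [0.6199 0.0496] w [0.0107 0.0267] ztop [0.2238 0.2257] peg y 59 [0.6025 0.0492 0.215 ] bar dist 0.0285
large 89 handle ctr [0.6091 0.155 ] w [0.0129 0.0264] ztop [0.2233 0.2253] peg y 75 [0.5984 0.1583 0.2142] bar dist 0.0339
small 102 handle ctr [0.6013 0.2684] w [0.0139 0.0278] ztop [0.2233 0.2251] peg y 81 [0.5933 0.2674 0.2136] bar dist 0.0359
hook yaw 5.849298702666114 y at .56 -0.254519308453937 ztop [0.20982621 0.21091632 0.21326228] 120
post top [ 0.64310812 -0.24661746  0.23240461] [ 0.64257372 -0.24671329  0.23276106] [0.01703611 0.0167026  0.00843366] 62
foot rect ((595.8177490234375, -257.74530029296875), (170.7108154296875, 124.58434295654297), 5.604454517364502) 2433 z 0.011641452539493112
tip x 0.5234914414483556
```

```bash
cat > go.py <<'E'
# usage: go.py x y z yaw_of_tool_x  -> shift and rotvec in tool axes
import sys,numpy as np
from rig import read_state
from scipy.spatial.transform import Rotation as Ro
s=read_state();R=np.array(s['tcp_rot']);p=np.array(s['position'])
x,y,z,a=map(float,sys.argv[1:5]);a=np.radians(a);c,si=np.cos(a),np.sin(a)
T=np.array([[c,si,0],[si,-c,0],[0,0,-1]])
print('t',round(s['time_s'],2),'p',np.round(p,4),'yaw',np.round(np.degrees(np.arctan2(R[1,0],R[0,0])),2),'F',np.round(s['force'],2),'open',round(s['opening'],3))
print('shift',np.round(R.T@(np.array([x,y,z])-p),4),'rot',np.round(np.degrees(Ro.from_matrix(R.T@T).as_rotvec()),2))
E
python3 go.py .611 .1555 .30 92.8; python3 go.py .611 .1555 .24 92.8
```

```text
t 1.6 p [0.2541 0.571  0.2416] yaw 66.01 F [ 0.75 -0.97 -0.36] open 1.003
shift [-0.2345  0.495  -0.0584] rot [ -0.     0.   -26.79]
t 1.6 p [0.2541 0.571  0.2416] yaw 66.01 F [ 0.75 -0.97 -0.36] open 1.003
shift [-0.2345  0.495   0.0016] rot [ -0.     0.   -26.79]
```

```bash
python3 -m jog '-0.0 0.02 -0.058 0 0 0 1; -0.03 0.075 -0.058 0 0 -4 1; -0.055 0.13 -0.058 0 0 -8 1; -0.083 0.185 -0.058 0 0 -12 1; -0.11 0.24 -0.058 0 0 -16 1; -0.14 0.295 -0.058 0 0 -20 1; -0.167 0.35 -0.058 0 0 -24 1; -0.195 0.405 -0.058 0 0 -26.8 1'; python3 go.py .611 .1555 .28 92.8
```

```text
time_s: 2.6
position: [0.546, 0.2265, 0.2998]
tcp_rot: [[-0.051, 0.999, 0.001], [0.999, 0.051, 0.0], [0.0, 0.001, -1.0]]
force: [0.9, 0.3, -1.0]
opening: 1.003
t 2.6 p [0.546  0.2265 0.2998] yaw 92.9 F [ 0.9   0.29 -1.02] open 1.003
shift [-0.0742  0.0613  0.0198] rot [ 0.04 -0.02  0.1 ]
```

```bash
python3 -m jog '-0.04 0.033 0.0 0 0 0 1; -0.074 0.061 0.01 0 0 0 1; -0.074 0.061 0.02 0 0 0 1; -0.074 0.061 0.02 0 0 0 1'; python3 - <<'E'
from h import *
for n in ("side","top"):
    p,d=capture(n); np.save(f"{n}_d1.npy",d)
    P=read_state()['position']; q=proj(n,P)[0].astype(int); print(P,q)
    b=(max(q[0]-60,0),max(q[1]-50,0)); c=p[b[1]:b[1]+110,b[0]:b[0]+120,::-1]
    cv2.imwrite(f"pics/{n}1.png",cv2.resize(c,None,fx=5,fy=5,interpolation=cv2.INTER_CUBIC))
E
python3 go.py .611 .1555 .19 92.85
```

```text
time_s: 3.1
position: [0.6081, 0.1574, 0.2782]
tcp_rot: [[-0.049, 0.999, -0.004], [0.999, 0.049, 0.0], [0.001, -0.004, -1.0]]
force: [0.3, -0.6, -0.7]
opening: 0.999
[0.60820602 0.15796835 0.27899384] [277 108]
[0.60841143 0.15828225 0.2795561 ] [159 175]
t 3.2 p [0.6084 0.1583 0.2796] yaw 92.88 F [ 0.13  0.51 -0.36] open 1.0
shift [-0.0029  0.0025  0.0896] rot [-0.05 -0.02  0.03]
```

View pics/side1.png

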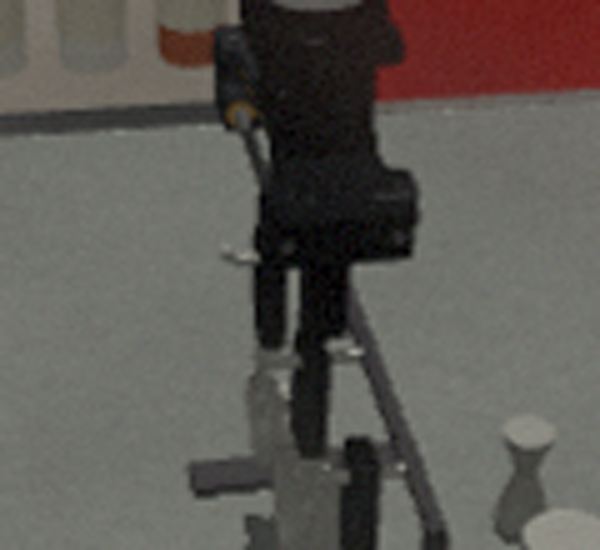

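View pics/top1.png

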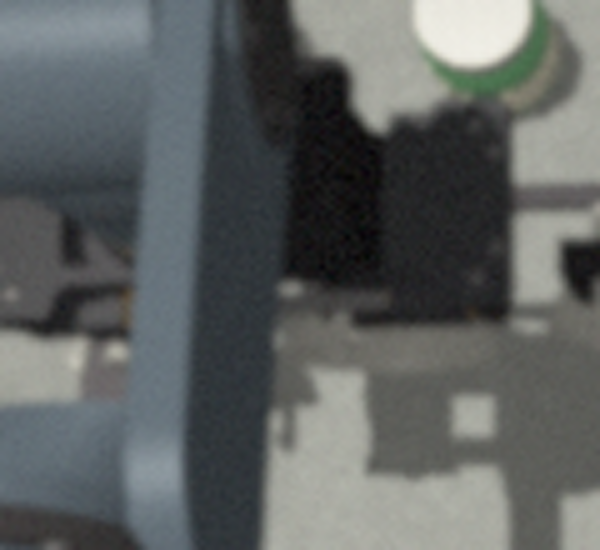

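```bash
python3 - <<'E'
from h import *
d=np.load("side_d1.npy");X=cloud("side",d).reshape(-1,3)
m=(d.ravel()>0)&(abs(X[:,0]-.61)<.06)&(X[:,1]>.06)&(X[:,1]<.26)&(X[:,2]>.235)&(X[:,2]<.33)
X=X[m]
for z in np.arange(.25,.33,.005):
    s=X[abs(X[:,2]-z)<.0025]
    for lo,hi in((.06,.15),(.15,.26)):
        t=s[(s[:,1]>lo)&(s[:,1]<hi)]
        if len(t)>3: print(round(z,3),len(t),'y',np.round([t[:,1].min(),np.median(t[:,1]),t[:,1].max()],4),'x',np.round([t[:,0].min(),t[:,0].max()],4))
E
```

```text
0.26 6 y [0.1051 0.1066 0.1091] x [0.6017 0.6212]
0.265 17 y [0.1008 0.1053 0.1094] x [0.6013 0.6241]
0.27 16 y [0.1003 0.106  0.1093] x [0.6018 0.6227]
0.275 10 y [0.103  0.1055 0.1109] x [0.604  0.6234]
0.28 15 y [0.1017 0.1046 0.107 ] x [0.6008 0.6233]
0.285 12 y [0.1008 0.1042 0.1076] x [0.6014 0.6225]
0.29 14 y [0.1    0.1041 0.108 ] x [0.6014 0.6226]
0.295 11 y [0.0991 0.1044 0.1107] x [0.6011 0.6214]
0.3 13 y [0.0967 0.1003 0.1034] x [0.6027 0.6217]
0.305 10 y [0.0967 0.1002 0.1027] x [0.6053 0.6213]
0.305 5 y [0.1991 0.2077 0.2108] x [0.5964 0.5995]
0.31 7 y [0.0973 0.0982 0.0998] x [0.6021 0.6239]
0.33 20 y [0.0697 0.0731 0.0773] x [0.5778 0.6502]
```

```bash
python3 -m jog '-0.0025 0.0025 0.02 0 0 0 1; -0.0025 0.0025 0.05 0 0 0 1; -0.0025 0.0025 0.075 0 0 0 1; -0.0025 0.0025 0.089 0 0 0 1;-0.0025 0.0025 0.089 0 0 0 1'; python3 - <<'E'
from h import *
p,d=capture("side"); np.save("side_d2.npy",d)
c=p[60:220,210:370,::-1]
cv2.imwrite("pics/side2.png",cv2.resize(c,None,fx=3.7,fy=3.7,interpolation=cv2.INTER_CUBIC))
E
python3 go.py .611 .1555 .19 92.85
```

```text
time_s: 3.82
position: [0.6113, 0.1556, 0.1901]
tcp_rot: [[-0.05, 0.999, -0.001], [0.999, 0.05, -0.0], [0.0, -0.001, -1.0]]
force: [0.5, -0.0, -0.5]
opening: 1.0
t 3.88 p [0.612  0.1555 0.1911] yaw 92.86 F [ 0.4  -0.24 -0.36] open 0.997
shift [ 0.0001 -0.001   0.0011] rot [ 0.03 -0.    0.01]
```

View pics/side2.png

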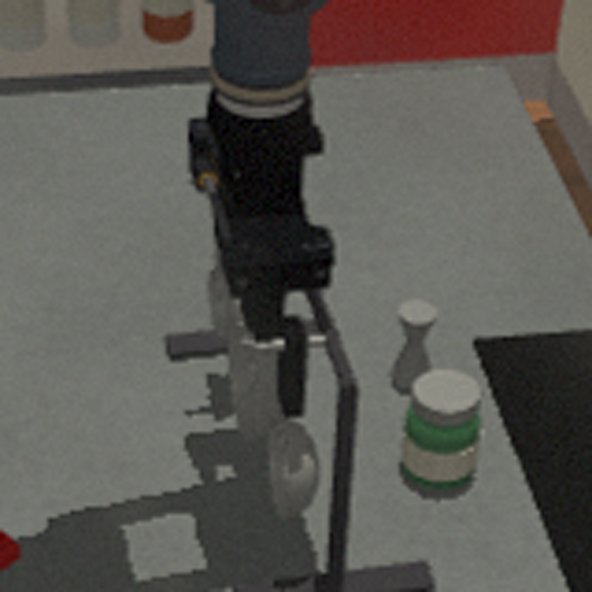

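The gripper sits over the large strainer's handle at crop (265,300). The middle one, at (290,370), is untouched. I'll close now.

```bash
python3 -m jog '0 0 0 0 0 0 0.6; 0 0 0 0 0 0 0.3; 0 0 0 0 0 0 0.2; 0 0 0 0 0 0 0.2; 0 0 0 0 0 0 0.2'
```

```text
time_s: 4.5
position: [0.612, 0.1548, 0.1906]
tcp_rot: [[-0.049, 0.999, 0.0], [0.999, 0.049, 0.0], [0.0, 0.0, -1.0]]
force: [-0.5, 0.5, 1.3]
opening: 0.519
```

```bash
python3 -m jog '0 0 0 0 0 0 0.2; 0 0 0 0 0 0 0.2; 0 0 0 0 0 0 0.2; 0 0 0 0 0 0 0.2'
```

```text
time_s: 5.0
position: [0.6119, 0.1548, 0.1904]
tcp_rot: [[-0.049, 0.999, -0.0], [0.999, 0.049, 0.0], [0.0, -0.0, -1.0]]
force: [-0.0, 0.4, -1.2]
opening: 0.364
```

```bash
python3 -m jog '0 0 0 0 0 0 0.2; 0 0 -0.004 0 0 0 0.2; 0 0 -0.01 0 0 0 0.2; 0 0 -0.018 0 0 0 0.2; 0 0 -0.018 0 0 0 0.2;0 0 -0.018 0 0 0 0.2'
```

```text
time_s: 5.75
position: [0.6119, 0.1548, 0.2087]
tcp_rot: [[-0.049, 0.999, 0.0], [0.999, 0.049, -0.0], [-0.0, 0.0, -1.0]]
force: [-0.7, 0.6, -1.2]
opening: 0.368
```

```bash
python3 -m jog '0 -0.02 -0.018 0 0 0 0.2; 0 -0.04 -0.018 0 0 0 0.2; 0 -0.06 -0.018 0 0 0 0.2; 0 -0.08 -0.018 0 0 0 0.2; 0 -0.1 -0.018 0 0 0 0.2; 0 -0.1 -0.018 0 0 0 0.2' ; python3 - <<'E'
from h import *
p,d=capture("side"); np.save("side_d3.npy",d)
c=p[60:260,180:380,::-1]
cv2.imwrite("pics/side3.png",cv2.resize(c,None,fx=3,fy=3,interpolation=cv2.INTER_CUBIC))
for i in range(10):
    print(np.round(read_state()['force'],2)); 
E
python3 go.py .505 -.262 .24 96
```

```text
time_s: 6.5
position: [0.5105, 0.15, 0.2264]
tcp_rot: [[-0.049, 0.999, -0.002], [0.999, 0.049, -0.0], [-0.0, -0.002, -1.0]]
force: [0.1, 0.2, -2.3]
opening: 0.365
[ 0.34  0.33 -1.17]
[ 0.34  0.33 -1.17]
[ 0.34  0.33 -1.17]
[ 0.34  0.33 -1.17]
[ 0.34  0.33 -1.17]
[ 0.34  0.33 -1.17]
[ 0.34  0.33 -1.17]
[ 0.34  0.33 -1.17]
[ 0.34  0.33 -1.17]
[ 0.34  0.33 -1.17]
t 6.55 p [0.5122 0.15   0.2266] yaw 92.81 F [ 0.34  0.33 -1.17] open 0.37
shift [-0.4111 -0.0274 -0.0134] rot [ 0.03  0.   -3.19]
```

View pics/side3.png

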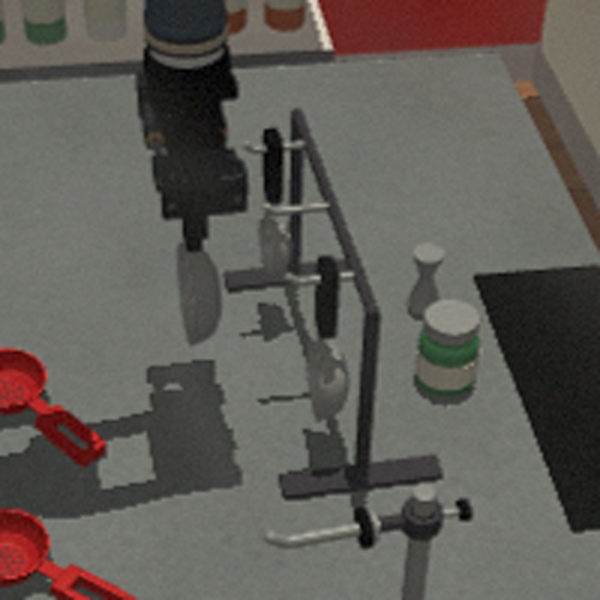

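The large strainer is off the rail and hangs straight in the grip at crop (200,270). Its peg, at (295,208), is empty. Next I carry it to the front of the hook.

```bash
python3 go.py .496 -.2627 .2265 95.9; python3 -m jog '-0.03 -0.006 0 0 0 0 0.2; -0.08 -0.012 0 0 0 0 0.2; -0.13 -0.018 0 0 0 -1 0.2; -0.18 -0.024 0 0 0 -2 0.2; -0.23 -0.03 0 0 0 -3 0.2; -0.28 -0.033 0 0 0 -3 0.2; -0.33 -0.035 0 0 0 -3 0.2; -0.375 -0.036 0 0 0 -3 0.2';python3 go.py .496 -.2627 .2105 95.9
```

```text
t 6.55 p [0.5122 0.15   0.2266] yaw 92.81 F [ 0.34  0.33 -1.17] open 0.37
shift [-4.114e-01 -3.640e-02  1.000e-04] rot [ 0.03  0.   -3.09]
time_s: 7.55
position: [0.4956, -0.2294, 0.2267]
tcp_rot: [[-0.1, 0.995, 0.002], [0.995, 0.1, -0.001], [-0.001, 0.002, -1.0]]
force: [1.4, -0.3, -1.0]
opening: 0.364
t 7.55 p [ 0.4956 -0.2294  0.2267] yaw 95.75 F [ 1.35 -0.32 -0.99] open 0.364
shift [-0.0331 -0.003   0.0162] rot [ 0.09  0.08 -0.15]
```

```bash
python3 -m jog '-0.02 -0.003 0.01 0 0 0 0.2; -0.033 -0.003 0.016 0 0 -0.1 0.2; -0.033 -0.003 0.016 0 0 -0.1 0.2; -0.033 -0.003 0.016 0 0 -0.1 0.2'; cat > look.py <<'E'
import sys
from h import *
t=sys.argv[1]
for n in ("side","top"):
    p,d=capture(n); np.save(f"{n}_d.npy",d); np.save(f"{n}_p.npy",p)
    b=(230,190) if n=="side" else (290,130)
    c=p[b[1]:b[1]+110,b[0]:b[0]+130,::-1]
    cv2.imwrite(f"pics/{n}{t}.png",cv2.resize(c,None,fx=5,fy=5,interpolation=cv2.INTER_CUBIC))
E
python3 look.py 4; python3 go.py .496 -.2627 .2105 95.9
```

```text
time_s: 8.05
position: [0.4948, -0.258, 0.2104]
tcp_rot: [[-0.104, 0.995, -0.001], [0.995, 0.104, 0.001], [0.001, -0.001, -1.0]]
force: [-0.1, 0.1, -1.5]
opening: 0.369
t 8.15 p [ 0.495  -0.2582  0.2108] yaw 95.99 F [-1.06 -0.4  -1.84] open 0.364
shift [-0.0046  0.0005  0.0003] rot [ 0.   -0.02  0.09]
```

View pics/side4.png

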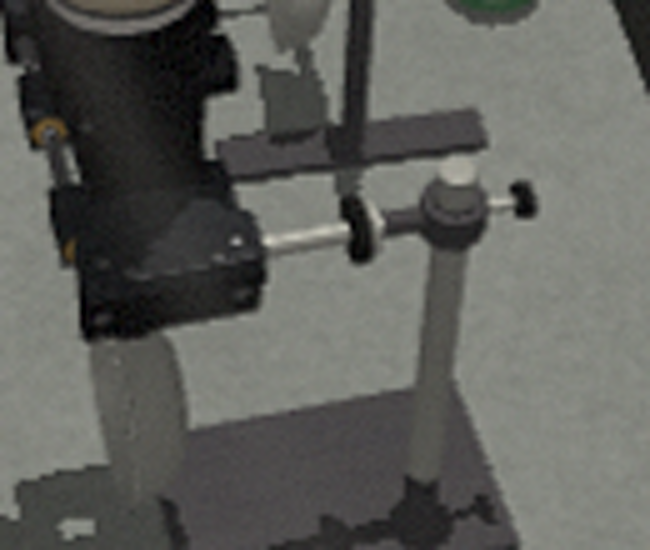

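View pics/top4.png

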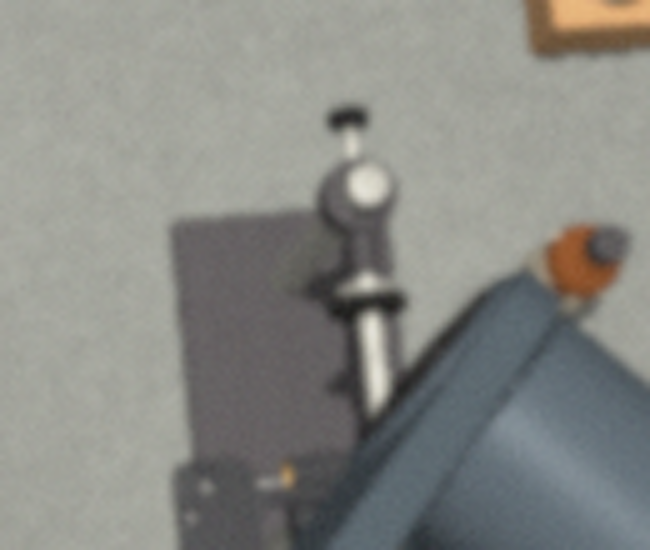

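```bash
python3 -m jog '-0.0045 0 0 0 0 0 0.2; -0.0045 0 0 0 0 0 0.2; -0.0045 0.01 0 0 0 0 0.2; -0.0045 0.02 0 0 0 0 0.2; -0.0045 0.025 0 0 0 0 0.2'; python3 -m jog '0 0.005 0 0 0 0 0.2; 0 0.01 0 0 0 0 0.2;0 0.01 0 0 0 0 0.2';python3 go.py .5275 -.2595 .2105 95.9
```

```text
time_s: 8.78
position: [0.5213, -0.2614, 0.2106]
tcp_rot: [[-0.103, 0.995, 0.001], [0.995, 0.103, -0.0], [-0.0, 0.001, -1.0]]
force: [-0.3, 0.7, -1.4]
opening: 0.366
time_s: 9.15
position: [0.5305, -0.2604, 0.2105]
tcp_rot: [[-0.103, 0.995, 0.0], [0.995, 0.103, -0.0], [-0.0, 0.0, -1.0]]
force: [-0.4, -0.1, -1.7]
opening: 0.367
t 9.15 p [ 0.5305 -0.2604  0.2105] yaw 95.92 F [-0.4  -0.06 -1.7 ] open 0.367
shift [ 0.0012 -0.0029  0.    ] rot [0.01 0.01 0.02]
```

```bash
python3 -m jog '0.0007 0.008 0 0 0 0 0.2; 0.0007 0.016 0 0 0 0 0.2; 0.0007 0.024 0 0 0 0 0.2; 0.0007 0.024 0 0 0 0 0.2';  python3 -m jog '0 0.008 0 0 0 0 0.2; 0 0.016 0 0 0 0 0.2; 0 0.023 0 0 0 0 0.2; 0 0.023 0 0 0 0 0.2'; python3 look.py 5;python3 go.py .5796 -.2541 .2105 95.9
```

```text
time_s: 9.65
position: [0.5547, -0.2572, 0.2105]
tcp_rot: [[-0.104, 0.995, 0.0], [0.995, 0.104, -0.0], [-0.0, 0.0, -1.0]]
force: [-0.3, 0.3, -0.9]
opening: 0.363
time_s: 10.15
position: [0.5774, -0.2548, 0.2105]
tcp_rot: [[-0.103, 0.995, 0.0], [0.995, 0.103, -0.0], [-0.0, 0.0, -1.0]]
force: [0.4, -0.2, -1.1]
opening: 0.366
t 10.25 p [ 0.5767 -0.2547  0.2104] yaw 95.92 F [-0.71 -1.13 -0.61] open 0.371
shift [ 0.0003  0.003  -0.0001] rot [-0.03 -0.02  0.02]
```

View pics/side5.png

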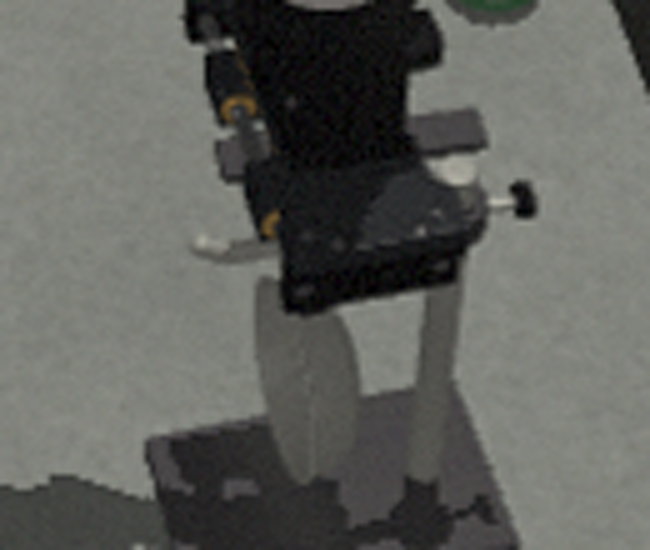

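View pics/top5.png

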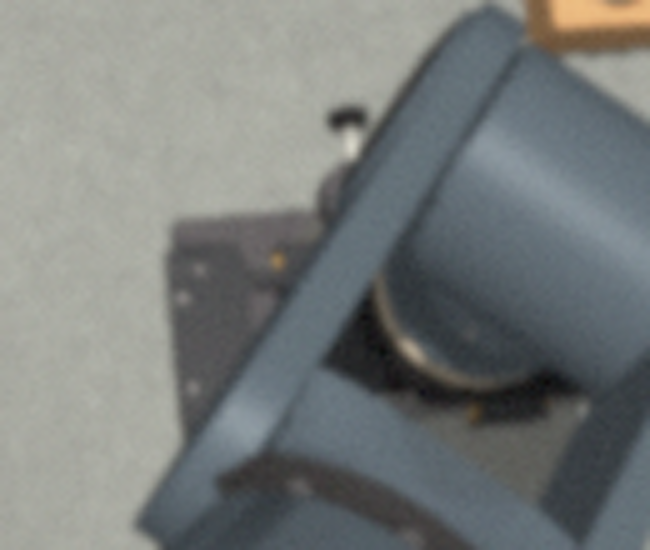

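```bash
python3 -m jog '0 0 0.008 0 0 0 0.2; 0 0 0.014 0 0 0 0.2; 0 0 0.019 0 0 0 0.2; 0 0 0.0195 0 0 0 0.2;0 0 0.0195 0 0 0 0.2'; for i in 1 2 ; do python3 -c "
from h import *
import numpy as np
f=[]
for i in range(3):
    capture('side'); s=read_state(); f.append(s['force'])
print(np.round(np.mean(f,0),2),np.round(s['position'],4))"; done
```

```text
time_s: 10.88
position: [0.5769, -0.2549, 0.191]
tcp_rot: [[-0.103, 0.995, 0.0], [0.995, 0.103, -0.0], [-0.0, 0.0, -1.0]]
force: [-0.3, -0.3, -2.1]
opening: 0.364
[-0.33 -0.22 -1.09] [ 0.577  -0.2549  0.1913]
[-1.07 -0.51 -1.59] [ 0.5769 -0.2549  0.1913]
```

```bash
python3 -m jog '0 0 0.001 0 0 0 0.2; 0 0 0.001 0 0 0 0.2'; python3 -m jog '0 0 0.001 0 0 0 0.2; 0 0 0.001 0 0 0 0.2'
```

```text
time_s: 11.42
position: [0.5768, -0.2548, 0.19]
tcp_rot: [[-0.103, 0.995, -0.0], [0.995, 0.103, 0.0], [0.0, -0.0, -1.0]]
force: [-1.1, -0.1, -0.5]
opening: 0.368
time_s: 11.68
position: [0.5767, -0.2548, 0.1889]
tcp_rot: [[-0.103, 0.995, -0.0], [0.995, 0.103, 0.0], [0.0, -0.0, -1.0]]
force: [-0.0, -0.8, -0.7]
opening: 0.367
```

```bash
python3 -m jog '0 0 0.001 0 0 0 0.2; 0 0 0.001 0 0 0 0.2;0 0 0.001 0 0 0 0.2'; python3 -m jog '0 0 0.0005 0 0 0 0.2; 0 0 0.001 0 0 0 0.2;0 0 0.001 0 0 0 0.2'
```

```text
time_s: 12.05
position: [0.5768, -0.2549, 0.188]
tcp_rot: [[-0.103, 0.995, -0.0], [0.995, 0.103, -0.0], [-0.0, -0.0, -1.0]]
force: [-0.3, -0.4, -1.1]
opening: 0.368
time_s: 12.42
position: [0.5768, -0.2548, 0.187]
tcp_rot: [[-0.103, 0.995, -0.0], [0.995, 0.103, 0.0], [0.0, -0.0, -1.0]]
force: [-0.7, -0.6, -0.8]
opening: 0.367
```

```bash
python3 -m jog '0 0 0.0005 0 0 0 0.2; 0 0 0.001 0 0 0 0.2;0 0 0.001 0 0 0 0.2'; python3 -m jog '0 0 0.0005 0 0 0 0.2; 0 0 0.001 0 0 0 0.2;0 0 0.001 0 0 0 0.2'
```

```text
time_s: 12.8
position: [0.5769, -0.2549, 0.1864]
tcp_rot: [[-0.103, 0.995, 0.0], [0.995, 0.103, -0.0], [-0.0, 0.0, -1.0]]
force: [-1.5, 0.1, 0.4]
opening: 0.362
time_s: 13.18
position: [0.5768, -0.2549, 0.1856]
tcp_rot: [[-0.103, 0.995, 0.0], [0.995, 0.103, -0.0], [-0.0, 0.0, -1.0]]
force: [-2.5, 1.3, 5.4]
opening: 0.366
```

Contact with the hook came at TCP z≈0.1865, so the hook top is at about 0.210. I'll ease up a little and slide it back to the stop.

```bash
python3 -m jog '0 0 -0.001 0 0 0 0.2; 0 0.003 -0.001 0 0 0 0.2;0 0.006 -0.001 0 0 0 0.2;0 0.006 -0.001 0 0 0 0.2'; python3 -m jog '0 0.002 0 0 0 0 0.2; 0 0.002 0 0 0 0 0.2'; python3 -m jog '0 0.001 0 0 0 0 0.2; 0 0.001 0 0 0 0 0.2'
```

```text
time_s: 13.68
position: [0.5833, -0.2543, 0.1861]
tcp_rot: [[-0.103, 0.995, 0.001], [0.995, 0.103, -0.0], [-0.0, 0.001, -1.0]]
force: [-1.5, -0.8, 4.2]
opening: 0.369
time_s: 13.92
position: [0.585, -0.2541, 0.1861]
tcp_rot: [[-0.103, 0.995, 0.0], [0.995, 0.103, -0.0], [-0.0, 0.0, -1.0]]
force: [-2.6, 0.5, 3.4]
opening: 0.364
time_s: 14.18
position: [0.5857, -0.2539, 0.1861]
tcp_rot: [[-0.103, 0.995, -0.0], [0.995, 0.103, -0.0], [-0.0, -0.0, -1.0]]
force: [-2.9, 0.4, 2.9]
opening: 0.363
```

```bash
python3 -m jog '0 0.001 -0.0005 0 0 0 0.2; 0 0.001 -0.0005 0 0 0 0.2'; python3 -m jog '0 0.001 0 0 0 0 0.2; 0 0.001 0 0 0 0 0.2';  python3 go.py .5876 -.2533 .186 95.9
```

```text
time_s: 14.42
position: [0.5869, -0.2538, 0.1864]
tcp_rot: [[-0.103, 0.995, 0.0], [0.995, 0.103, 0.0], [0.0, 0.0, -1.0]]
force: [-2.5, 0.3, 2.0]
opening: 0.365
time_s: 14.68
position: [0.5876, -0.2535, 0.1864]
tcp_rot: [[-0.103, 0.995, -0.0], [0.995, 0.103, 0.0], [0.001, -0.0, -1.0]]
force: [-3.1, 0.4, 3.3]
opening: 0.365
t 14.68 p [ 0.5876 -0.2535  0.1864] yaw 95.91 F [-3.05  0.38  3.27] open 0.365
shift [ 0.0002 -0.      0.0004] rot [-0.02 -0.03  0.01]
```

```bash
python3 -m jog '0 0.001 0 0 0 0 0.2; 0 0.001 0 0 0 0 0.2'; python3 -m jog '0 0.0005 0 0 0 0 0.2; 0 0.001 0 0 0 0 0.2; 0 0.001 0 0 0 0 0.2'
```

```text
time_s: 14.92
position: [0.5885, -0.2533, 0.1864]
tcp_rot: [[-0.103, 0.995, -0.001], [0.995, 0.103, 0.001], [0.001, -0.001, -1.0]]
force: [-4.0, -0.1, 2.4]
opening: 0.368
time_s: 15.3
position: [0.589, -0.2533, 0.1864]
tcp_rot: [[-0.103, 0.995, -0.002], [0.995, 0.103, 0.001], [0.001, -0.002, -1.0]]
force: [-5.5, 0.0, 3.5]
opening: 0.366
```

```bash
python3 -m jog '0 -0.0008 -0.0008 0 0 0 0.2; 0 -0.0008 -0.0008 0 0 0 0.2;0 -0.0008 -0.0008 0 0 0 0.45;0 -0.0008 -0.0008 0 0 0 0.6;0 -0.0008 -0.0008 0 0 0 0.7;0 -0.0008 -0.0008 0 0 0 0.7;0 -0.0008 -0.0008 0 0 0 0.7'; python3 look.py 6;python3 go.py .5796 -.2541 .28 95.9
```

```text
time_s: 16.18
position: [0.5891, -0.2536, 0.1874]
tcp_rot: [[-0.103, 0.995, 0.0], [0.995, 0.103, -0.0], [-0.0, 0.0, -1.0]]
force: [-0.4, -0.1, 0.5]
opening: 0.688
t 16.27 p [ 0.589  -0.2536  0.1874] yaw 95.91 F [0.59 0.44 0.92] open 0.696
shift [ 0.0005 -0.0094 -0.0926] rot [0.01 0.01 0.01]
```

View pics/side6.png

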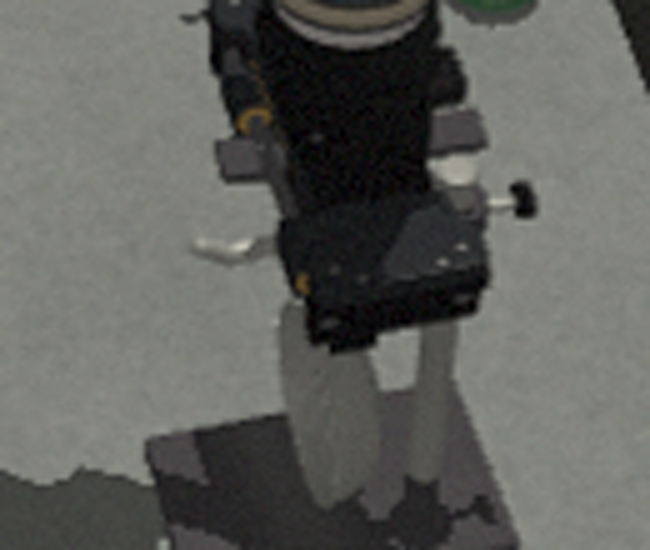

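```bash
python3 -m jog '0 0 -0.01 0 0 0 0.7; 0 0 -0.03 0 0 0 0.7; 0 0 -0.06 0 0 0 0.7; 0 0 -0.1 0 0 0 0.8; 0 -0.05 -0.11 0 0 0 1;0.06 -0.06 -0.11 0 0 1 1;0.12 -0.05 -0.11 0 0 2 1'; python3 look.py 7;python3 go.py .6215 .0493 .27 92.85
```

```text
time_s: 17.15
position: [0.5255, -0.1392, 0.2985]
tcp_rot: [[-0.063, 0.998, 0.001], [0.998, 0.063, -0.0], [-0.0, 0.001, -1.0]]
force: [1.0, 0.1, 0.2]
opening: 0.98
t 17.25 p [ 0.5257 -0.134   0.2984] yaw 94.17 F [-0.19 -1.1   0.09] open 0.994
shift [0.1758 0.1088 0.0289] rot [-0.   -0.16  1.32]
```

View pics/side7.png

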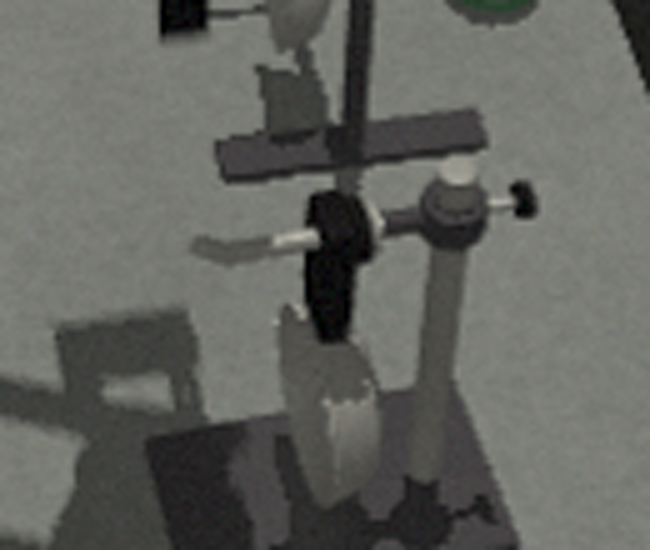

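View pics/top7.png

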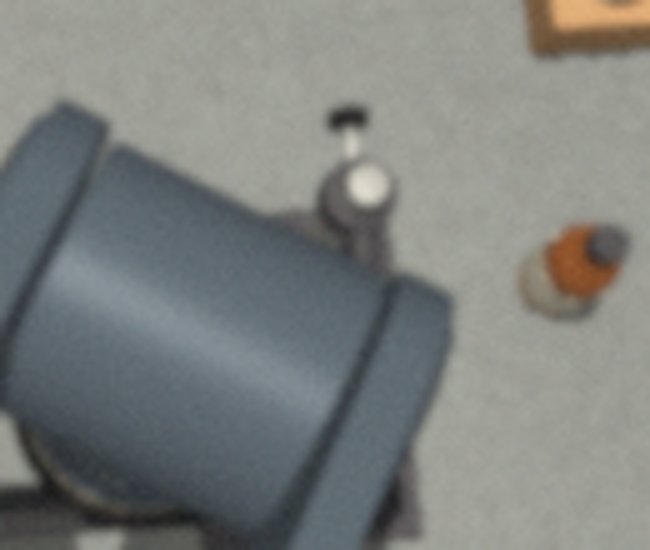

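The large strainer hangs alone against the stop, with its handle at crop (330,260) and its open side to the left, away from the post. The middle one is next.

```bash
python3 -m jog '0.05 0.03 0 0 0 0.5 1; 0.1 0.06 0 0 0 1 1; 0.15 0.09 0 0 0 1.3 1; 0.175 0.108 0.01 0 0 1.3 1; 0.175 0.108 0.01 0 0 1.3 1;0.175 0.108 0.01 0 0 1.3 1'; python3 go.py .6215 .0493 .19 92.85
```

```text
time_s: 18.0
position: [0.6226, 0.0416, 0.2876]
tcp_rot: [[-0.045, 0.999, -0.0], [0.999, 0.045, -0.001], [-0.001, -0.0, -1.0]]
force: [-0.2, -0.3, 0.3]
opening: 0.995
t 18.0 p [0.6226 0.0416 0.2876] yaw 92.59 F [-0.17 -0.25  0.27] open 0.995
shift [ 0.0078 -0.0008  0.0976] rot [-0.01  0.05 -0.26]
```

```bash
python3 -m jog '0.004 0 0.02 0 0 -0.2 1; 0.007 -0.0006 0.05 0 0 -0.2 1; 0.007 -0.0006 0.06 0 0 -0.2 1;0.007 -0.0006 0.06 0 0 -0.2 1'; python3 go.py .6215 .0493 .19 92.85
```

```text
time_s: 18.5
position: [0.6215, 0.0484, 0.2273]
tcp_rot: [[-0.048, 0.999, -0.001], [0.999, 0.048, -0.0], [-0.0, -0.001, -1.0]]
force: [0.7, 0.2, -0.5]
opening: 0.993
t 18.5 p [0.6215 0.0484 0.2273] yaw 92.72 F [ 0.75  0.23 -0.53] open 0.993
shift [0.0009 0.     0.0373] rot [-0.05  0.01 -0.13]
```

```bash
python3 -m jog '0.0006 0 0.02 0 0 -0.1 0.8; 0.0006 0 0.037 0 0 -0.1 0.7; 0.0006 0 0.037 0 0 -0.1 0.5; 0.0006 0 0.037 0 0 -0.1 0.3; 0.0006 0 0.037 0 0 -0.1 0.2; 0.0006 0 0.037 0 0 -0.1 0.2; 0.0006 0 0.037 0 0 -0.1 0.2; 0.0006 0 0.037 0 0 -0.1 0.2'; python3 -m jog '0 0 0 0 0 0 0.2;0 0 0 0 0 0 0.2'
```

```text
time_s: 19.5
position: [0.622, 0.0502, 0.1908]
tcp_rot: [[-0.051, 0.999, 0.001], [0.999, 0.051, -0.0], [-0.0, 0.001, -1.0]]
force: [-0.1, 0.0, 2.2]
opening: 0.367
time_s: 19.75
position: [0.622, 0.0502, 0.1907]
tcp_rot: [[-0.051, 0.999, 0.001], [0.999, 0.051, -0.0], [-0.0, 0.001, -1.0]]
force: [0.6, -0.1, 3.2]
opening: 0.366
```

```bash
python3 -m jog '0 0 -0.005 0 0 0 0.2; 0 0 -0.011 0 0 0 0.2; 0 0 -0.019 0 0 0 0.2; 0 0 -0.019 0 0 0 0.2; 0 -0.02 -0.019 0 0 0 0.2; 0 -0.04 -0.019 0 0 0 0.2; 0 -0.07 -0.019 0 0 0 0.2; 0 -0.1 -0.019 0 0 0 0.2'; python3 go.py .496 -.2627 .2215 95.9;  python3 look.py 8
```

```text
time_s: 20.75
position: [0.521, 0.045, 0.2093]
tcp_rot: [[-0.051, 0.999, 0.0], [0.999, 0.051, -0.0], [-0.0, 0.0, -1.0]]
force: [-0.0, 0.3, -2.0]
opening: 0.367
t 20.75 p [0.521  0.045  0.2093] yaw 92.91 F [-0.01  0.27 -2.03] open 0.367
shift [-0.3061 -0.0406 -0.0122] rot [-0.    0.   -2.99]
```

```bash
python3 -c "
import numpy as np,cv2
p=np.load('side_p.npy')[60:260,180:380,::-1]
cv2.imwrite('pics/s8.png',cv2.resize(p,None,fx=3,fy=3,interpolation=cv2.INTER_CUBIC))"
```

```text
(no output)
```

View pics/s8.png

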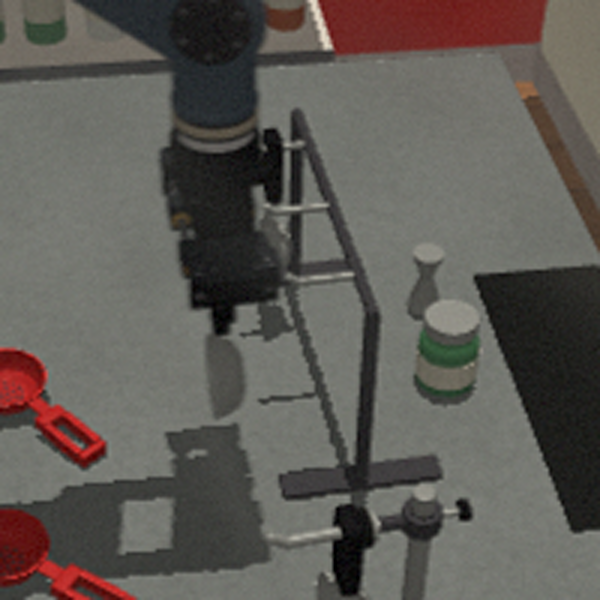

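```bash
python3 -m jog '-0.03 -0.01 -0.004 0 0 0 0.2; -0.08 -0.02 -0.004 0 0 -1 0.2; -0.13 -0.03 -0.004 0 0 -2 0.2; -0.18 -0.038 -0.004 0 0 -3 0.2; -0.23 -0.041 -0.002 0 0 -3 0.2; -0.28 -0.041 -0.001 0 0 -3 0.2; -0.306 -0.041 -0.001 0 0 -3 0.2; -0.306 -0.041 -0.001 0 0 -3 0.2'; python3 -m jog '0 0 0 0 0 0 0.2';python3 go.py .496 -.2631 .2105 95.9
```

```text
time_s: 21.85
position: [0.497, -0.2644, 0.2103]
tcp_rot: [[-0.1, 0.995, 0.001], [0.995, 0.1, -0.0], [-0.0, 0.001, -1.0]]
force: [-0.1, 0.6, -2.2]
opening: 0.367
time_s: 21.98
position: [0.4961, -0.2611, 0.21]
tcp_rot: [[-0.103, 0.995, -0.001], [0.995, 0.103, 0.002], [0.002, -0.001, -1.0]]
force: [-0.7, -0.2, -0.9]
opening: 0.365
t 21.98 p [ 0.4961 -0.2611  0.21  ] yaw 95.93 F [-0.69 -0.19 -0.91] open 0.365
shift [-0.002  -0.0003 -0.0005] rot [-0.05 -0.11  0.03]
```

```bash
python3 -m jog '-0.001 0 0 0 0 0 0.2;-0.001 0.005 0 0 0 0 0.2;-0.001 0.015 0 0 0 0 0.2;-0.001 0.023 0 0 0 0 0.2;-0.001 0.023 0 0 0 0 0.2';python3 go.py .5375 -.2588 .2105 95.9
```

```text
time_s: 22.6
position: [0.5203, -0.2611, 0.2103]
tcp_rot: [[-0.104, 0.995, 0.001], [0.995, 0.104, -0.0], [-0.0, 0.0, -1.0]]
force: [-0.4, -0.2, -1.3]
opening: 0.363
t 22.6 p [ 0.5203 -0.2611  0.2103] yaw 95.96 F [-0.43 -0.21 -1.31] open 0.363
shift [ 0.0005  0.0173 -0.0002] rot [0.03 0.02 0.06]
```

```bash
python3 -m jog '0.0005 0.01 0 0 0 0 0.2;0.0005 0.02 0 0 0 0 0.2;0.0005 0.033 0 0 0 0 0.2;0.0005 0.033 0 0 0 0 0.2';python3 -m jog '0 0 0.008 0 0 0 0.2;0 0 0.015 0 0 0 0.2;0 0 0.021 0 0 0 0.2;0 0 0.021 0 0 0 0.2';python3 look.py 9; python3 go.py .5538 -.2571 .188 95.9
```

```text
time_s: 23.1
position: [0.5535, -0.2574, 0.2103]
tcp_rot: [[-0.104, 0.995, 0.001], [0.995, 0.104, -0.001], [-0.001, 0.001, -1.0]]
force: [0.7, 0.1, -1.9]
opening: 0.365
time_s: 23.6
position: [0.5516, -0.2571, 0.1885]
tcp_rot: [[-0.103, 0.995, -0.002], [0.995, 0.103, 0.001], [0.001, -0.001, -1.0]]
force: [-0.4, -0.3, -1.1]
opening: 0.368
t 23.7 p [ 0.5522 -0.2574  0.1893] yaw 95.9 F [ 0.27  0.8  -1.65] open 0.366
shift [0.0002 0.0017 0.0013] rot [-0. -0. -0.]
```

View pics/side9.png

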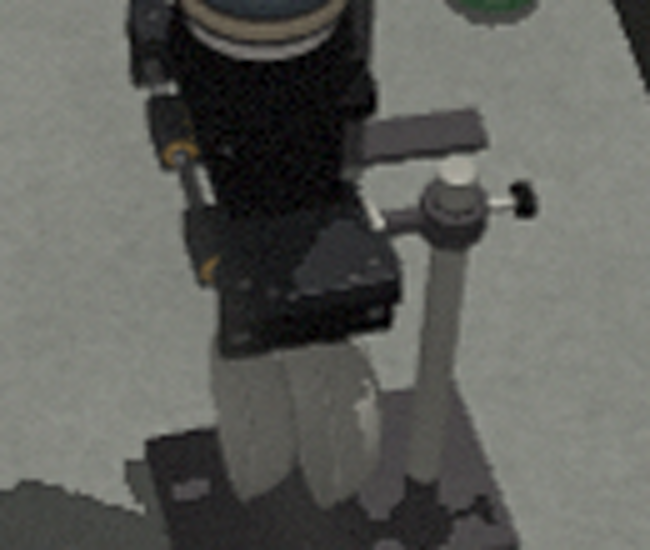

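```bash
python3 -m jog '0 0.005 0 0 0 0 0.2;0 0.01 0 0 0 0 0.2;0 0.013 0 0 0 0 0.2;0 0.013 0 0 0 0 0.2';python3 -m jog '0 0.002 0 0 0 0 0.2;0 0.004 0 0 0 0 0.2;0 0.004 0 0 0 0 0.2'; python3 go.py .5711 -.2553 .188 95.9
```

```text
time_s: 24.2
position: [0.5655, -0.256, 0.1894]
tcp_rot: [[-0.103, 0.995, 0.0], [0.995, 0.103, -0.0], [-0.0, 0.0, -1.0]]
force: [-0.3, 0.3, -1.2]
opening: 0.365
time_s: 24.58
position: [0.5692, -0.2556, 0.1894]
tcp_rot: [[-0.103, 0.995, 0.0], [0.995, 0.103, -0.0], [-0.0, 0.0, -1.0]]
force: [-0.1, -0.3, -0.8]
opening: 0.366
t 24.57 p [ 0.5692 -0.2556  0.1894] yaw 95.91 F [-0.08 -0.32 -0.81] open 0.366
shift [0.0001 0.0019 0.0014] rot [0.   0.   0.01]
```

Next I lower it onto the hook in small steps.

```bash
python3 -m jog '0 0 0.001 0 0 0 0.2;0 0 0.002 0 0 0 0.2;0 0 0.002 0 0 0 0.2';python3 -m jog '0 0 0.0007 0 0 0 0.2;0 0 0.0007 0 0 0 0.2';python3 -m jog '0 0 0.0007 0 0 0 0.2;0 0 0.0007 0 0 0 0.2'
```

```text
time_s: 24.95
position: [0.569, -0.2556, 0.1872]
tcp_rot: [[-0.103, 0.995, -0.0], [0.995, 0.103, 0.0], [0.0, -0.0, -1.0]]
force: [-0.8, 0.1, -1.1]
opening: 0.366
time_s: 25.2
position: [0.5691, -0.2556, 0.1868]
tcp_rot: [[-0.103, 0.995, -0.0], [0.995, 0.103, -0.0], [-0.0, -0.0, -1.0]]
force: [-0.7, -0.1, 0.1]
opening: 0.367
time_s: 25.45
position: [0.5691, -0.2556, 0.1863]
tcp_rot: [[-0.103, 0.995, 0.0], [0.995, 0.103, -0.0], [-0.0, 0.0, -1.0]]
force: [-1.0, 0.4, 1.2]
opening: 0.361
```

```bash
python3 -m jog '0 0.001 0 0 0 0 0.2;0 0.002 0 0 0 0 0.2;0 0.002 0 0 0 0 0.2';python3 -m jog '0 0.001 0 0 0 0 0.2;0 0.001 0 0 0 0 0.2';python3 -m jog '0 0.001 0 0 0 0 0.2;0 0.001 0 0 0 0 0.2'
```

```text
time_s: 25.82
position: [0.5709, -0.2555, 0.1861]
tcp_rot: [[-0.103, 0.995, -0.001], [0.995, 0.103, -0.0], [-0.0, -0.001, -1.0]]
force: [-3.0, -0.9, 3.2]
opening: 0.366
time_s: 26.08
position: [0.5713, -0.2553, 0.1859]
tcp_rot: [[-0.103, 0.995, -0.002], [0.995, 0.103, 0.0], [0.0, -0.002, -1.0]]
force: [-5.5, -0.7, 3.7]
opening: 0.36
time_s: 26.32
position: [0.5719, -0.2552, 0.1859]
tcp_rot: [[-0.103, 0.995, -0.003], [0.995, 0.103, 0.0], [0.001, -0.003, -1.0]]
force: [-6.1, -0.8, 4.8]
opening: 0.36
```

```bash
python3 -m jog '0 -0.0012 -0.0008 0 0 0 0.2; 0 -0.0012 -0.0008 0 0 0 0.2;0 -0.0012 -0.0008 0 0 0 0.45;0 -0.0012 -0.0008 0 0 0 0.6;0 -0.0012 -0.0008 0 0 0 0.7;0 -0.0012 -0.0008 0 0 0 0.7'; python3 -m jog '0 0 -0.01 0 0 0 0.7; 0 0 -0.03 0 0 0 0.7; 0 0 -0.06 0 0 0 0.8; 0 0 -0.1 0 0 0 1; 0 -0.04 -0.11 0 0 0 1;0.06 -0.05 -0.11 0 0 1 1;0.12 -0.05 -0.11 0 0 2 1'; python3 look.py 10;python3 go.py .603 .2678 .27 92.85
```

```text
time_s: 27.08
position: [0.5721, -0.2553, 0.1867]
tcp_rot: [[-0.103, 0.995, 0.0], [0.995, 0.103, -0.0], [-0.0, 0.0, -1.0]]
force: [-0.2, 0.1, 0.3]
opening: 0.67
time_s: 27.95
position: [0.509, -0.1407, 0.2978]
tcp_rot: [[-0.064, 0.998, 0.002], [0.998, 0.064, -0.0], [-0.0, 0.002, -1.0]]
force: [0.5, 0.4, 1.2]
opening: 0.999
t 28.05 p [ 0.5077 -0.1358  0.2976] yaw 94.14 F [0.77 1.08 0.08] open 1.001
shift [0.3955 0.1242 0.0287] rot [-0.07 -0.18  1.29]
```

View pics/side10.png

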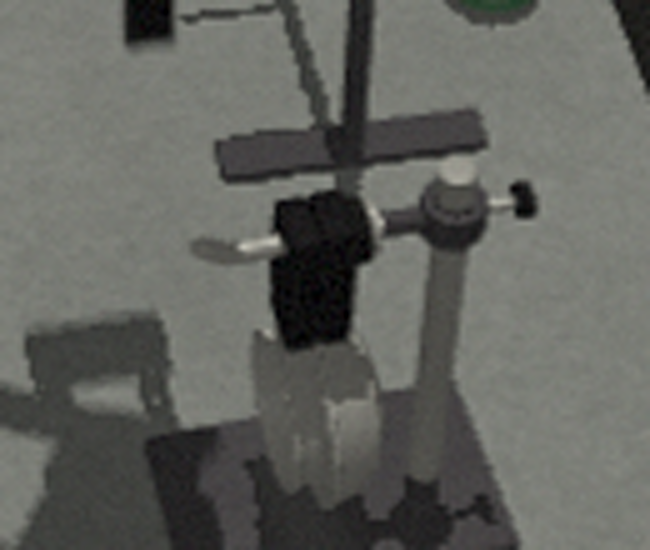

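Large and middle hang handle to handle at crop (340,225) and (295,225), with their bowls nested. Now the smallest.

```bash
python3 -m jog '0.05 0.015 0 0 0 0.5 1; 0.1 0.03 0 0 0 1 1; 0.155 0.05 0 0 0 1.3 1; 0.21 0.067 0 0 0 1.3 1; 0.265 0.085 0 0 0 1.3 1;0.32 0.103 0 0 0 1.3 1;0.37 0.118 0 0 0 1.3 1;0.394 0.124 0 0 0 1.3 1'; python3 -m jog '0 0 0 0 0 0 1;0 0 0 0 0 0 1'; python3 go.py .603 .2678 .19 92.85
```

```text
time_s: 29.05
position: [0.6076, 0.2627, 0.2972]
tcp_rot: [[-0.048, 0.999, 0.002], [0.999, 0.048, 0.0], [0.0, 0.002, -1.0]]
force: [-0.3, -0.7, 0.3]
opening: 1.002
time_s: 29.3
position: [0.6067, 0.2588, 0.2968]
tcp_rot: [[-0.044, 0.999, -0.001], [0.999, 0.044, -0.001], [-0.001, -0.001, -1.0]]
force: [-0.5, -0.3, -0.3]
opening: 0.999
t 29.3 p [0.6067 0.2588 0.2968] yaw 92.54 F [-0.46 -0.31 -0.29] open 0.999
shift [ 0.0093 -0.0032  0.1068] rot [-0.03  0.07 -0.31]
```

```bash
python3 -m jog '0.005 -0.002 0.02 0 0 -0.2 1; 0.008 -0.003 0.05 0 0 -0.2 1; 0.008 -0.003 0.07 0 0 -0.2 1;0.008 -0.003 0.07 0 0 -0.2 1'; python3 go.py .603 .2678 .19 92.85
```

```text
time_s: 29.8
position: [0.6023, 0.266, 0.2252]
tcp_rot: [[-0.047, 0.999, -0.004], [0.999, 0.047, -0.002], [-0.001, -0.005, -1.0]]
force: [-0.9, -0.5, 0.1]
opening: 1.003
t 29.8 p [0.6023 0.266  0.2252] yaw 92.67 F [-0.91 -0.46  0.07] open 1.003
shift [0.0019 0.001  0.0352] rot [-0.26  0.08 -0.18]
```

```bash
python3 -m jog '0.001 0 0.02 0 0 -0.1 0.8; 0.001 0 0.0345 0 0 -0.1 0.7; 0.001 0 0.0345 0 0 -0.1 0.6'; python3 go.py .603 .2678 .19 92.85
```

```text
time_s: 30.18
position: [0.6028, 0.2685, 0.1916]
tcp_rot: [[-0.05, 0.999, -0.002], [0.999, 0.05, -0.001], [-0.001, -0.002, -1.0]]
force: [-1.0, -0.2, 0.5]
opening: 0.741
t 30.18 p [0.6028 0.2685 0.1916] yaw 92.86 F [-1.   -0.21  0.45] open 0.741
shift [-0.0007  0.0001  0.0016] rot [-0.11  0.03  0.01]
```

```bash
python3 -m jog '0 0 0.0005 0 0 0 0.4;0 0 0.0005 0 0 0 0.3;0 0 0.0005 0 0 0 0.2;0 0 0.0005 0 0 0 0.2;0 0 0.0005 0 0 0 0.2;0 0 0.0005 0 0 0 0.2'; python3 -m jog '0 0 0 0 0 0 0.2'; python3 -m jog '0 0 -0.005 0 0 0 0.2; 0 0 -0.011 0 0 0 0.2; 0 0 -0.019 0 0 0 0.2; 0 0 -0.019 0 0 0 0.2; 0 -0.02 -0.019 0 0 0 0.2; 0 -0.04 -0.019 0 0 0 0.2; 0 -0.07 -0.019 0 0 0 0.2; 0 -0.1 -0.019 0 0 0 0.2'; python3 go.py .496 -.2631 .2105 95.9;  python3 look.py 11; python3 -c "
import numpy as np,cv2
p=np.load('side_p.npy')[60:260,180:380,::-1]
cv2.imwrite('pics/s11.png',cv2.resize(p,None,fx=3,fy=3,interpolation=cv2.INTER_CUBIC))"
```

```text
time_s: 30.92
position: [0.6035, 0.2695, 0.1922]
tcp_rot: [[-0.051, 0.999, 0.001], [0.999, 0.051, 0.0], [0.0, 0.001, -1.0]]
force: [0.4, 0.2, 2.1]
opening: 0.363
time_s: 31.05
position: [0.6035, 0.2694, 0.1922]
tcp_rot: [[-0.051, 0.999, 0.001], [0.999, 0.051, 0.0], [0.0, 0.001, -1.0]]
force: [0.4, 1.4, 3.9]
opening: 0.364
time_s: 32.05
position: [0.5025, 0.2641, 0.2107]
tcp_rot: [[-0.05, 0.999, -0.0], [0.999, 0.05, -0.0], [-0.0, -0.0, -1.0]]
force: [0.8, -0.6, -1.6]
opening: 0.365
t 32.05 p [0.5025 0.2641 0.2107] yaw 92.89 F [ 0.75 -0.6  -1.6 ] open 0.365
shift [-5.262e-01 -3.310e-02  2.000e-04] rot [-0.01  0.   -3.01]
```

View pics/s11.png

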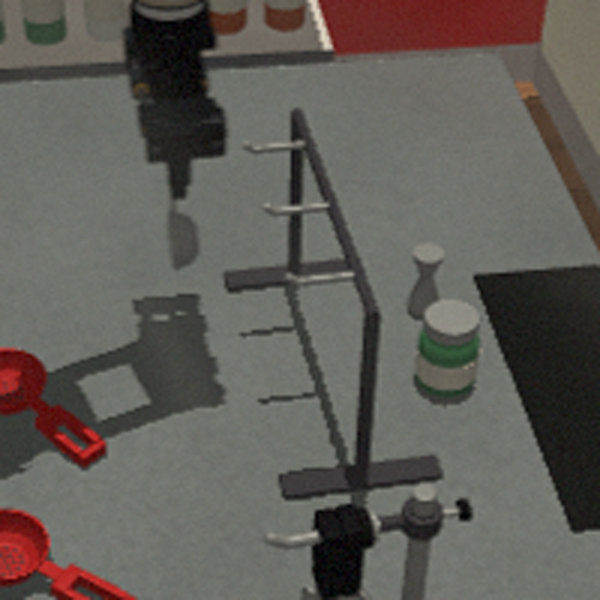

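The smallest strainer is held, and all three pegs are empty. I'll carry it to the hook.

```bash
python3 -m jog '-0.03 -0.01 0 0 0 0 0.2; -0.085 -0.02 0 0 0 -1 0.2; -0.145 -0.03 0 0 0 -2 0.2; -0.205 -0.033 0 0 0 -3 0.2; -0.265 -0.034 0 0 0 -3 0.2; -0.325 -0.034 0 0 0 -3 0.2; -0.385 -0.034 0 0 0 -3 0.2; -0.435 -0.034 0 0 0 -3 0.2'; python3 -m jog '-0.04 0 -0.001 0 0 0 0.2; -0.075 0 -0.002 0 0 0 0.2;-0.09 0 -0.002 0 0 0 0.2;-0.09 0 -0.002 0 0 0 0.2;-0.09 0 -0.002 0 0 0 0.2;-0.09 0 -0.002 0 0 0 0.2';python3 go.py .496 -.2631 .2125 95.9
```

```text
time_s: 33.15
position: [0.4923, -0.1752, 0.2111]
tcp_rot: [[-0.101, 0.995, 0.002], [0.995, 0.101, -0.001], [-0.002, 0.002, -1.0]]
force: [0.7, -0.1, -1.3]
opening: 0.366
time_s: 33.9
position: [0.5006, -0.2599, 0.2127]
tcp_rot: [[-0.104, 0.995, -0.001], [0.995, 0.104, 0.001], [0.001, -0.001, -1.0]]
force: [0.2, 0.4, -1.8]
opening: 0.368
t 33.9 p [ 0.5006 -0.2599  0.2127] yaw 95.99 F [ 0.17  0.4  -1.84] open 0.368
shift [-0.0027 -0.0049  0.0002] rot [-0.03 -0.05  0.09]
```

```bash
python3 -m jog '-0.0025 0 0 0 0 0 0.2;-0.0025 0 0 0 0 0 0.2;-0.0025 0.01 0 0 0 0 0.2;-0.0025 0.02 0 0 0 0 0.2;-0.0025 0.02 0 0 0 0 0.2';python3 go.py .543 -.2583 .2125 95.9
```

```text
time_s: 34.52
position: [0.5221, -0.262, 0.2127]
tcp_rot: [[-0.104, 0.995, 0.001], [0.995, 0.104, -0.001], [-0.001, 0.001, -1.0]]
force: [-0.7, -0.3, -2.0]
opening: 0.364
t 34.52 p [ 0.5221 -0.262   0.2127] yaw 95.96 F [-0.69 -0.3  -1.97] open 0.364
shift [0.0015 0.0212 0.0003] rot [0.04 0.04 0.06]
```

```bash
python3 -m jog '0.0012 0.01 0 0 0 0 0.2;0.0012 0.0195 0 0 0 0 0.2;0.0012 0.0195 0 0 0 0 0.2;0.0012 0.0195 0.008 0 0 0 0.2;0.0012 0.0195 0.016 0 0 0 0.2;0.0012 0.0195 0.016 0 0 0 0.2';python3 look.py 12;python3 go.py .543 -.2583 .1965 95.9
```

```text
time_s: 35.28
position: [0.5393, -0.2583, 0.1955]
tcp_rot: [[-0.103, 0.995, -0.002], [0.995, 0.103, 0.002], [0.002, -0.002, -1.0]]
force: [-0.1, -0.6, -1.3]
opening: 0.368
t 35.38 p [ 0.5399 -0.2587  0.1964] yaw 95.89 F [-0.2  -0.11 -0.61] open 0.367
shift [ 0.0001  0.0031 -0.0001] rot [-0.03 -0.03 -0.01]
```

View pics/side12.png

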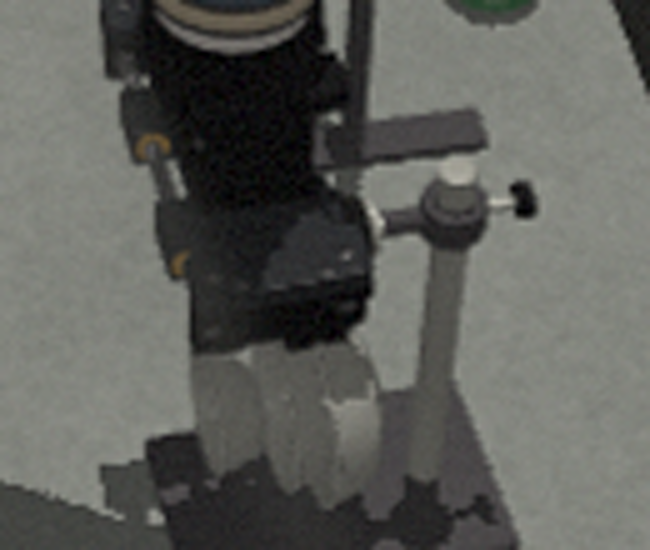

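The smallest is threaded on the hook and its bowl, at crop (225,410), is just in front of the other two. I'll slide it in.

```bash
python3 -m jog '0 0.004 0.001 0 0 0 0.2;0 0.008 0.002 0 0 0 0.2;0 0.0115 0.0045 0 0 0 0.2;0 0.0115 0.006 0 0 0 0.2;0 0.0115 0.006 0 0 0 0.2';python3 -m jog '0 0 0.001 0 0 0 0.2;0 0 0.001 0 0 0 0.2';python3 -m jog '0 0 0.0007 0 0 0 0.2;0 0 0.0007 0 0 0 0.2'
```

```text
time_s: 36.0
position: [0.5514, -0.2573, 0.1905]
tcp_rot: [[-0.103, 0.995, -0.001], [0.995, 0.103, 0.0], [0.0, -0.001, -1.0]]
force: [-0.4, 0.1, -0.7]
opening: 0.37
time_s: 36.25
position: [0.5515, -0.2575, 0.1897]
tcp_rot: [[-0.103, 0.995, -0.0], [0.995, 0.103, 0.0], [0.0, -0.0, -1.0]]
force: [-0.4, 0.0, -1.7]
opening: 0.364
time_s: 36.5
position: [0.5516, -0.2575, 0.189]
tcp_rot: [[-0.103, 0.995, -0.0], [0.995, 0.103, 0.0], [0.0, -0.0, -1.0]]
force: [0.4, 1.1, -1.0]
opening: 0.369
```

```bash
python3 -m jog '0 0 0.0007 0 0 0 0.2;0 0 0.0007 0 0 0 0.2';python3 -m jog '0 0 0.0007 0 0 0 0.2;0 0 0.0007 0 0 0 0.2'; python3 -m jog '0 0 0 0 0 0 0.2'
```

```text
time_s: 36.75
position: [0.5516, -0.2575, 0.1883]
tcp_rot: [[-0.103, 0.995, -0.0], [0.995, 0.103, 0.0], [0.0, -0.0, -1.0]]
force: [-0.0, -0.3, -0.7]
opening: 0.367
time_s: 37.0
position: [0.5516, -0.2575, 0.1877]
tcp_rot: [[-0.103, 0.995, 0.0], [0.995, 0.103, -0.0], [-0.0, 0.0, -1.0]]
force: [0.7, 0.4, -1.4]
opening: 0.366
time_s: 37.12
position: [0.5516, -0.2575, 0.1877]
tcp_rot: [[-0.103, 0.995, 0.0], [0.995, 0.103, -0.0], [-0.0, 0.0, -1.0]]
force: [0.9, 0.2, -0.1]
opening: 0.365
```

```bash
python3 -m jog '0 0 0.0007 0 0 0 0.2;0 0 0.0007 0 0 0 0.2';python3 -m jog '0 0 0.0007 0 0 0 0.2;0 0 0.0007 0 0 0 0.2'; python3 -m jog '0 0 0 0 0 0 0.2'
```

```text
time_s: 37.38
position: [0.5517, -0.2576, 0.1871]
tcp_rot: [[-0.103, 0.995, 0.0], [0.995, 0.103, -0.0], [-0.0, 0.0, -1.0]]
force: [0.1, -0.7, -0.3]
opening: 0.368
time_s: 37.62
position: [0.5516, -0.2576, 0.1865]
tcp_rot: [[-0.103, 0.995, 0.0], [0.995, 0.103, -0.0], [-0.0, 0.0, -1.0]]
force: [-0.3, -0.0, 1.4]
opening: 0.363
time_s: 37.75
position: [0.5516, -0.2576, 0.1864]
tcp_rot: [[-0.103, 0.995, 0.0], [0.995, 0.103, -0.0], [-0.0, 0.0, -1.0]]
force: [-0.2, 0.3, 1.7]
opening: 0.361
```

Contact with the hook. Sliding it back now.

```bash
python3 -m jog '0 0.001 0 0 0 0 0.2;0 0.002 0 0 0 0 0.2;0 0.002 0 0 0 0 0.2';python3 -m jog '0 0.001 0 0 0 0 0.2;0 0.001 0 0 0 0 0.2';python3 -m jog '0 0.001 0 0 0 0 0.2;0 0.001 0 0 0 0 0.2'
```

```text
time_s: 38.12
position: [0.5535, -0.2573, 0.1863]
tcp_rot: [[-0.103, 0.995, -0.0], [0.995, 0.103, 0.0], [0.0, -0.0, -1.0]]
force: [-1.6, 0.0, 2.7]
opening: 0.367
time_s: 38.38
position: [0.5546, -0.2572, 0.1863]
tcp_rot: [[-0.103, 0.995, -0.0], [0.995, 0.103, -0.0], [-0.0, -0.0, -1.0]]
force: [-1.5, -0.4, 1.2]
opening: 0.366
time_s: 38.62
position: [0.5555, -0.2571, 0.1862]
tcp_rot: [[-0.103, 0.995, -0.0], [0.995, 0.103, -0.0], [0.0, -0.0, -1.0]]
force: [-2.9, 0.1, 2.8]
opening: 0.364
```

```bash
python3 -m jog '0 0.001 0 0 0 0 0.2;0 0.001 0 0 0 0 0.2';python3 -m jog '0 0.0007 0 0 0 0 0.2;0 0.0007 0 0 0 0 0.2'
```

```text
time_s: 38.88
position: [0.5561, -0.257, 0.1861]
tcp_rot: [[-0.103, 0.995, -0.001], [0.995, 0.103, 0.0], [0.0, -0.001, -1.0]]
force: [-4.9, -0.4, 3.0]
opening: 0.364
time_s: 39.12
position: [0.5564, -0.257, 0.1861]
tcp_rot: [[-0.103, 0.995, -0.002], [0.995, 0.103, 0.0], [0.0, -0.002, -1.0]]
force: [-5.6, -2.6, 3.6]
opening: 0.365
```

Fx is rising with each step, so it is snug. I'll release and retreat.

```bash
python3 -m jog '0 -0.001 -0.0007 0 0 0 0.2; 0 -0.001 -0.0007 0 0 0 0.2;0 -0.001 -0.0007 0 0 0 0.45;0 -0.001 -0.0007 0 0 0 0.6;0 -0.001 -0.0007 0 0 0 0.7;0 -0.001 -0.0007 0 0 0 0.7'; python3 -m jog '0 0 -0.01 0 0 0 0.7; 0 0 -0.03 0 0 0 0.7; 0 0 -0.06 0 0 0 0.8; 0 0 -0.1 0 0 0 1; 0 -0.03 -0.13 0 0 0 1;0.06 -0.05 -0.13 0 0 0 1;0.12 -0.05 -0.13 0 0 0 1;0.18 -0.05 -0.13 0 0 0 1'; python3 -m jog '0.05 0 0 0 0 0 1;0.1 0 0 0 0 0 1;0.15 0 0 0 0 0 1;0.18 0 0 0 0 0 1;0.18 0 0 0 0 0 1'; python3 look.py 13; python3 fit.py | grep -A4 "hook\|post"; python3 -c "
from fit import *
for n in ('side','top'):
    X,p=data(n); c,s=np.cos(np.radians(5.9)),np.sin(np.radians(5.9))
    L=(X-[.6453,-.2473,0])@np.array([[c,-s,0],[s,c,0],[0,0,1]])
    m=(L[:,2]>.2125)&(p.max(1)<70)&(abs(L[:,1])<.03)&(L[:,0]<-.03)&(L[:,0]>-.13)
    t=L[m]; print(n,np.percentile(t,[2,98],axis=0),np.histogram(t[:,0],np.arange(-.12,-.03,.005)))
"
```

```text
time_s: 39.88
position: [0.5565, -0.257, 0.1869]
tcp_rot: [[-0.103, 0.995, 0.0], [0.995, 0.103, 0.0], [-0.0, 0.0, -1.0]]
force: [-0.6, 0.6, 0.6]
opening: 0.67
time_s: 40.88
position: [0.4876, -0.0818, 0.3181]
tcp_rot: [[-0.101, 0.995, 0.002], [0.995, 0.101, -0.0], [-0.001, 0.002, -1.0]]
force: [0.8, -0.4, -0.1]
opening: 0.999
time_s: 41.5
position: [0.4691, 0.0976, 0.3177]
tcp_rot: [[-0.107, 0.994, 0.001], [0.994, 0.107, 0.0], [-0.0, 0.001, -1.0]]
force: [-0.3, -0.2, -0.5]
opening: 0.998
side [[-0.09539479 -0.01747659  0.21322103]
 [-0.043051    0.01454283  0.2207707 ]] (array([ 0,  0,  0,  0, 10, 22, 28, 23, 23, 28, 23, 24, 27, 24, 20, 13,  0]), array([-0.12 , -0.115, -0.11 , -0.105, -0.1  , -0.095, -0.09 , -0.085,
       -0.08 , -0.075, -0.07 , -0.065, -0.06 , -0.055, -0.05 , -0.045,
       -0.04 , -0.035]))
top [[-0.09751471 -0.01204054  0.21337638]
 [-0.04722664  0.01592294  0.22240988]] (array([ 0,  0,  0,  0, 25, 37, 34, 33, 37, 32, 35, 33, 37, 31, 26,  0,  0]), array([-0.12 , -0.115, -0.11 , -0.105, -0.1  , -0.095, -0.09 , -0.085,
       -0.08 , -0.075, -0.07 , -0.065, -0.06 ,
[... 166 characters left out ...]
is=0)+np.percentile(L,97,axis=0))/2
                        ~~~~~~~~~~~~~^^^^^^^^^^^^
    return _quantile_unchecked(
        a, q, axis, out, overwrite_input, method, keepdims, weights)
    return _ureduce(a,
                    func=_quantile_ureduce_func,
    ...<5 lines>...
                    overwrite_input=overwrite_input,
                    method=method)
    r = func(a, **kwargs)
    result = _quantile(arr,
                       quantiles=q,
    ...<2 lines>...
                       out=out,
                       weights=wgt)
    slices_having_nans = np.isnan(arr[-1, ...])
                                  ~~~^^^^^^^^^
IndexError: index -1 is out of bounds for axis 0 with size 0
```

View pics/side13.png

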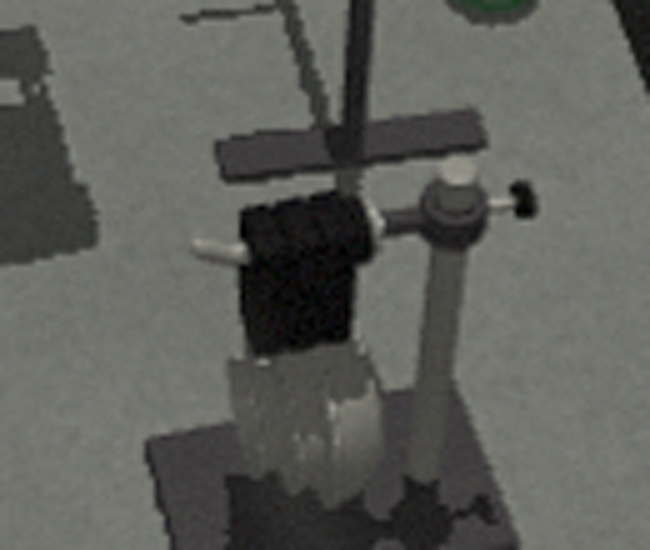

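View pics/top13.png

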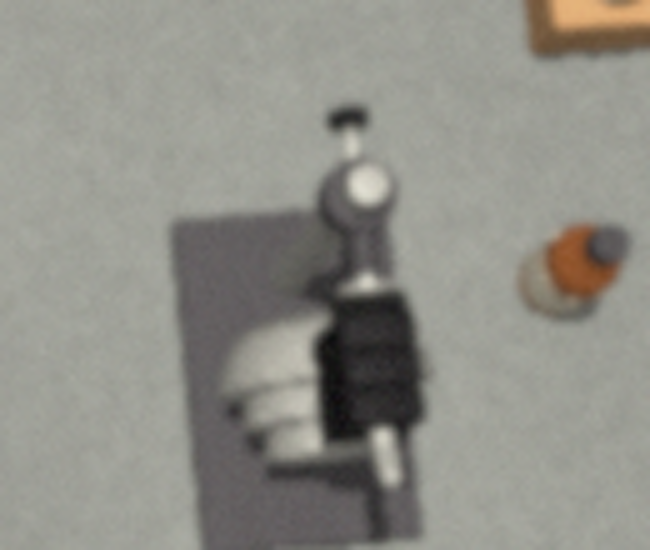

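Both views show the nested set hanging free on the hook. The outer face is about 98 mm from the post axis, so the slot centres come to about 57, 73.5 and 90 mm. The bottle hasn't moved. Handing in.

```bash
python3 -c "
from rig import *
import numpy as np
print(np.abs(read_state()['qvel']).max(), read_state()['time_s']); hand_in()"
```

```text
1.4585845156255057 41.6
the job is handed in; nothing more can be done
```

All three strainers hang nested on the hook: the largest against the stop, then the middle, then the smallest. I handed in at 41.6 s of the 72 s allowed; no verdict was reported.

- **How it went:** I lowered each one in steps of about 1 mm until the hook carried it. I then slid it back until the push force rose to about 6 N, eased off and let go. The measured force on the tool stayed at about 8 N or below throughout, against the 15 N limit.
- **Position on the hook:** The last pictures show the three handles flush, the bowls nested and the open sides away from the post. From the stack length and the tool readings, the slot centres are about 57, 73.5 and 90 mm from the post axis. The middle one stopped about 1 mm short of its ideal spacing, inside its allowed range.
- **Height:** The hook top was felt at about 210 mm, so the slot centres sit at about 186 mm, inside the allowed range.
- **Surroundings:** The pegs are empty. The bottle looked unmoved in the final pictures. The jar and measure looked unmoved in the last view that showed them fully, after I took the smallest off the rail.
- **Checks that disagreed:**
  - The two cameras differed by 2 to 4 mm, so I averaged them and confirmed by contact.
  - The final automatic refit stopped on an error because it looks for handles on the rail, which was by then empty. The positions above come from a separate measurement.
- **One slip:** I lifted the largest strainer 18 mm more than intended while taking it off the rail. It still came clear, and I felt no contact.

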